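Trip the safety switch, load the bottle warmer, restore the lever

TASK

Get the veranda bottle warmer ready for the day: first press the test button of the safety switch so that its lever drops and the power is off. While the lever is down, lay every ceramic tile from the stacks flat and square in a bay of its own in the warmer (any bays) and push the control knob fully onto its square shaft; only then lift the lever back up until it stays up. Leave the other things on the shelf where they are.

Things in the scene. Friction and masses are not known exactly. Their poses are not given: they have to be found in the camera images.
- rcd_button (a joint): travel of the safety switch's test button, m: 0 released, 0.008 fully down. It springs back (1.5 N at first touch, 5 N fully down). Pressed past about 0.006 m it tips the raised lever over its balance point; the lever then falls by itself
- rcd_button_top (a point): centre of the button's top face: a round pusher, diameter 24 mm, standing 9 mm proud of its boss; pressed straight down; moves with it
- rcd_lever (a joint): lever of the safety switch, rad: 0 = raised (leans 0.25 rad back past upright, resting there by its weight), 1.8 = dropped (level, sticking out over the switch's front). Moves freely: let go between 0 and about 0.2 it falls back to 0, beyond 0.3 it drops to 1.8. Stays raised only with the button released
- rcd_lever_grip (a point): point of the lever to hold, 64 mm from its hinge, 13 mm short of its end; moves with it. The lever is a white bar 14 mm wide (along the hinge axis), 8 mm thick, 77 mm long. Dropped, this point is about 27 mm in front of the housing and 64 mm above the shelf, free underneath
- shaft_base (a point): foot of the warmer's fixed upright control shaft, on the top face of the grey deck (66 mm long, 22 mm high) at the warmer's +y end; axes are the warmer's. The shaft is 12 mm square, 20 mm tall, its top 8 mm stepping in to 9.5 and then 6.5 mm square; its sides are parallel to the x and y axes
- knob: control knob, black plastic, 60 g: square base 38 by 38 by 25 mm with a square bore 15 mm wide and 21 mm deep in its underside (parallel to the base's sides), and on top a grip bar 38 mm long (along its x), 14 mm wide (y), 25 mm tall; 50 mm tall in all. Origin at the centre of its underside, z up. Fully on, its underside lies on the deck; any of its four turns fits
- bay0 (a point): centre of bay 0, on its floor (14 mm above the shelf; dark inlay 54 by 68 mm); bays 0 to 4 run from the warmer's -y end to the deck. A tile lies here with its 66 mm side (its y axis) along this point's y axis, the warmer's y. The warmer is a fixed white tray 100 (x) by 450 (y) by 14 mm high; ribs 4 mm high and wide part the bays (pitch 76 mm), open on their x sides
- bay1 (a point): centre of bay 1, on its floor (14 mm above the shelf; dark inlay 54 by 68 mm); bays 0 to 4 run from the warmer's -y end to the deck. A tile lies here with its 66 mm side (its y axis) along this point's y axis, the warmer's y
- bay2 (a point): centre of bay 2, on its floor (14 mm above the shelf; dark inlay 54 by 68 mm); bays 0 to 4 run from the warmer's -y end to the deck. A tile lies here with its 66 mm side (its y axis) along this point's y axis, the warmer's y
- bay3 (a point): centre of bay 3, on its floor (14 mm above the shelf; dark inlay 54 by 68 mm); bays 0 to 4 run from the warmer's -y end to the deck. A tile lies here with its 66 mm side (its y axis) along this point's y axis, the warmer's y
- bay4 (a point): centre of bay 4, on its floor (14 mm above the shelf; dark inlay 54 by 68 mm); bays 0 to 4 run from the warmer's -y end to the deck. A tile lies here with its 66 mm side (its y axis) along this point's y axis, the warmer's y
- tile0: white ceramic warming tile 50 (x) by 66 (y) by 12 mm thick, 90 g; origin at the centre of its underside, z up; starts flat in one of two short stacks (one of 2 or 3 tiles, one of 1 or 2) that stand 82 mm apart, end to end, on a fixed cork trivet (66 by 166 by 6 mm). 3 to 5 tiles are present: tile3 and tile4, which lie on top, may be absent (None)
- tile1: white ceramic warming tile 50 (x) by 66 (y) by 12 mm thick, 90 g; origin at the centre of its underside, z up; starts flat in one of two short stacks (one of 2 or 3 tiles, one of 1 or 2) that stand 82 mm apart, end to end, on a fixed cork trivet (66 by 166 by 6 mm). 3 to 5 tiles are present: tile3 and tile4, which lie on top, may be absent (None)
- tile2: white ceramic warming tile 50 (x) by 66 (y) by 12 mm thick, 90 g; origin at the centre of its underside, z up; starts flat in one of two short stacks (one of 2 or 3 tiles, one of 1 or 2) that stand 82 mm apart, end to end, on a fixed cork trivet (66 by 166 by 6 mm). 3 to 5 tiles are present: tile3 and tile4, which lie on top, may be absent (None)
- tile3: white ceramic warming tile 50 (x) by 66 (y) by 12 mm thick, 90 g; origin at the centre of its underside, z up; starts flat in one of two short stacks (one of 2 or 3 tiles, one of 1 or 2) that stand 82 mm apart, end to end, on a fixed cork trivet (66 by 166 by 6 mm). 3 to 5 tiles are present: tile3 and tile4, which lie on top, may be absent (None)
- tile4: white ceramic warming tile 50 (x) by 66 (y) by 12 mm thick, 90 g; origin at the centre of its underside, z up; starts flat in one of two short stacks (one of 2 or 3 tiles, one of 1 or 2) that stand 82 mm apart, end to end, on a fixed cork trivet (66 by 166 by 6 mm). 3 to 5 tiles are present: tile3 and tile4, which lie on top, may be absent (None)
- rcd: safety switch (RCD): fixed grey box, 55 mm high; origin on the shelf; the box spans x -45 to +30 mm and y -57.5 to +57.5 mm about it. Its -x side is the front, over which the lever drops; its button boss (top at 79 mm, 40 by 36 mm) is centred at x -22, y +30 mm, its lever turns about a level axis along y that passes through x -8 mm, 64 mm above the shelf; the lever is at y -25 mm
- bowl: white plastic bowl, 130 mm across, 50 mm high; bystander, leave alone; origin at its underside
- mug: ceramic mug, 80 mm across, 90 mm high; bystander, leave alone; origin at its underside
- bottle: glass feeding bottle, 58 mm across, 175 mm high; bystander, leave alone; origin at its underside
- jar: glass jar with a steel lid, 66 mm across, 85 mm high; bystander, leave alone; origin at its underside
- cup: steel cup, 72 mm across, 70 mm high; may be absent; bystander, leave alone; origin at its underside
- keyring: lime silicone teething key ring lying flat, about 110 mm long, 10 mm high; bystander, leave alone; origin at its underside
- rattle: wooden clutch rattle lying down, 100 mm long, 40 mm high; bystander, leave alone; origin at its underside

How it is judged:
By the outcome, as a careful person would: the job done as asked, in the order asked, and still so for the second after the job is handed in, with the robot touching nothing.
Of tile3, tile4, cup only 1 to 3 are there at a start; the rules pass over those that are not, and their reading is None.
At some moment in a run one of knob may be knocked a few centimetres aside while the robot is not near it.
Once in a run the grip may slacken for a moment while it holds something.
It also fails if it takes over 208 s, if anything falls off the work surface, if the arm or the gripper's body presses on something with over 40 N, if the wrist force passes 120 N, or if a joint passes its speed limit or range.

ROBOT

A 7-joint arm with a two-finger parallel gripper is mounted at the origin on the work surface. World frame = base frame: x ahead of the robot, y to its left, z up, the work surface at z = 0. Lengths are in m, angles in rad, forces in N, time in s.
With the tool pointing down it reaches from about 0.425 to 0.95 m from the base axis. Payload 4.7 kg.
Tool frame: the origin (TCP) lies where the fingers leave the gripper's body, on its centre line; the fingertips stand 73 mm ahead of it and the grasp point (between the pads) lies 54 mm ahead of it (manip.tip_reach is the z of the fingertips in the tool frame, in m); z points along the fingers, y is the direction in which the jaws open and shut (so a half turn about z gives the same grasp; the last joint's range is limited). The gripper opens to 85 mm and grips with 20 to 120 N. Pads are 22 mm wide; open, the fingers measure 114 mm over their backs; the gripper's body (76 mm by 85 mm) begins 54 mm behind the grasp point. The pads swing forward as they close: fully open they stand 13 mm farther back than shut.
Start: joints at [-1.353, 0.469, -0.049, 1.532, 0.024, 1.141, -0.082], TCP at [0.165, 0.655, 0.304] pointing down, gripper open.
Joint ranges: [-2.59, 2.59], [-0.33, 1.99], [-1.39, 1.29], [0.1, 2.45], [-1.04, 4.18], [0.21, 1.99], [-2.66, 2.66]. Speed limits (rad/s): [2.57, 2.57, 3.14, 3.14, 3.14, 3.14, 3.14].

INTERFACE

Orientations are given as a rotation vector (axis times angle).
In Python, from station import monitor, viewer, job, manip gives the robot as it stands.
- The arm moves only by the tool carry_out, never from a script. Its argument "targets" is a list of rows, each a list of 3 entries, a list of its own where there are three numbers: the shift along the tool's x, y, z in m, then the turn about the tool's z in rad, then the closure, from 0 (fully open) to 1 (shut). In form: [[[dx, dy, dz], roll, hand], ...]. A call has 1 to 8 rows; each row is the pose to reach, as a shift and turn from the pose measured when the call began, along the tool's axes at that moment; what a row does not reach only later rows make up. A row lasts 1/12 s, in which the tool goes at most 41.7 mm and 7.16 degrees, less where a joint would pass 70% of its speed; a pose out of reach is approached as far as the arm can. A call with a gripper value outside its range is refused whole. The fingers move at their own pace and stop on an object; the grip force is fixed at half the most. Time passes only in rows, so rows that repeat a pose let the fingers close. It gives the time, the measured TCP pose, the force and the opening at its end, in the units of the state.
- monitor.get_state(): the state, without advancing time (a new reading comes with each control period).
- viewer.camera(name): name is "scene" or "top" or "wrist"; returns a dict with "pixels" (400x640x3 uint8, red, green, blue), "fx", "fy", "cx", "cy" (pixels), "cam_to_world" (4x4, takes a point from camera to world coordinates). Camera axes: x right, y down, z forward; pixel columns grow to the right and rows downward; lengths in m; the calibration is good to about 2 mm. A picture is of the moment at which its call begins. There is no depth.
- job.finish_job(): hands the job in, once; it reports no verdict.
The state is a dict: "t": time; "joint_positions": joint angles; "qvel": joint speeds; "joint_efforts": joint torques, N m; "eef_pos": TCP position; "tool_rot": TCP orientation; "force": force on the tool from outside, world axes, zero at the start; "torque": the same for the moment, N m; "gripper_width": finger opening in m.
Only numpy, scipy, OpenCV 4.12 (cv2) and the standard library are available. Lean on these libraries where they do the work, as an engineer would, in place of code of your own. Each camera call takes 0.05 s, during which the arm holds its last target.

## Working session

There is one attempt and no reset: what is moved stays moved. The work goes in short steps, Python scripts to look and compute and a tool call to move; the robot and the scene stay as the last step left them, time stands still between calls to the robot, and variables do not carry over. Pictures are saved under pics/ and viewed, and the job is handed in when it is done.

Besides the shell and the picture viewer there is one more tool, called as name([rows], argument=value, ...), one row to a line, values as JSON. carry_out: Moves the arm, as the interface text tells. Its arguments: {"type":"object","properties":{"targets":{"type":"array","items":{"type":"array"}}},"required":["targets"]}

```bash
ls; mkdir -p pics; python3 - <<'E'
from station import monitor, viewer, job, manip
import cv2,numpy as np
s=monitor.get_state()
print({k:np.round(v,3) for k,v in s.items()}, manip.tip_reach)
for n in ["scene","top","wrist"]:
    c=viewer.camera(n); cv2.imwrite(f"pics/{n}0.png",c["pixels"][:,:,::-1]); print(n,c["fx"],c["fy"],c["cx"],c["cy"]);print(np.round(c["cam_to_world"],4))
E
```

```text
pics
{'t': np.float64(0.0), 'joint_positions': array([-1.353,  0.469, -0.049,  1.534,  0.024,  1.141, -0.082]), 'qvel': array([-0.001, -0.002,  0.   ,  0.001,  0.   , -0.001, -0.   ]), 'joint_efforts': array([-0.0000e+00, -5.1031e+01, -4.7000e-02, -2.3771e+01,  1.1000e-02,
        8.0000e-03, -0.0000e+00]), 'eef_pos': array([0.165, 0.654, 0.303]), 'tool_rot': array([-3.860e-01, -3.118e+00,  3.000e-03]), 'force': array([-1.007,  0.498,  0.117]), 'torque': array([ 0.027,  0.003, -0.026]), 'gripper_width': np.float64(0.085)} 0.0726
scene 382.92286464244296 382.92286464244296 319.7591656537729 206.00381475076608
[[ 0.784   0.5179 -0.3424  0.8801]
 [ 0.6206 -0.64    0.453  -0.421 ]
 [ 0.0155 -0.5676 -0.8231  0.8893]
 [ 0.      0.      0.      1.    ]]
top 485.64730564226596 485.64730564226596 324.80953623221006 199.67550193891068
[[-0.0238 -0.9943  0.1044  0.4389]
 [-0.9996  0.0223 -0.0156  0.0193]
 [ 0.0131 -0.1047 -0.9944  1.4194]
 [ 0.      0.      0.      1.    ]]
wrist 336.1497149433293 336.1497149433293 319.1842392051165 199.44888195130454
[[ 0.244   0.92    0.3067  0.0858]
 [ 0.9698 -0.2307 -0.0793  0.6749]
 [-0.0022  0.3168 -0.9485  0.3731]
 [ 0.      0.      0.      1.    ]]
```

View pics/scene0.png

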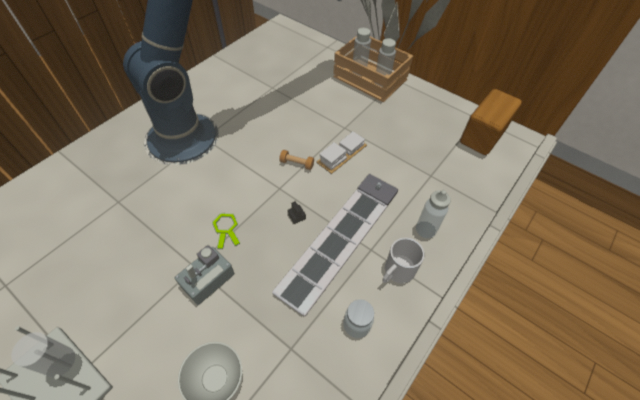

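View pics/top0.png

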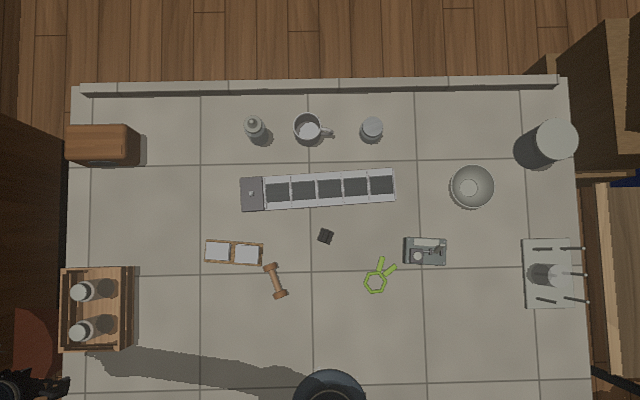

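View pics/wrist0.png

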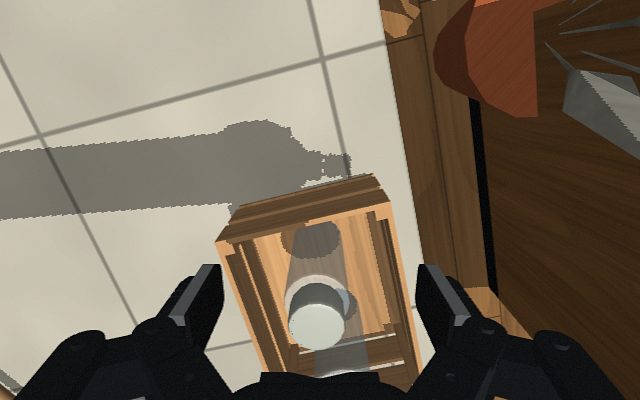

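```bash
cat > h.py <<'E'
from station import monitor, viewer, job, manip
import cv2,numpy as np
from scipy.spatial.transform import Rotation as R
def pix2w(c,u,v,z):
    d=np.array([(u-c["cx"])/c["fx"],(v-c["cy"])/c["fy"],1.]); T=c["cam_to_world"]
    d=T[:3,:3]@d; o=T[:3,3]; k=(z-o[2])/d[2]; return o+k*d
def w2pix(c,p):
    T=c["cam_to_world"]; q=T[:3,:3].T@(np.array(p)-T[:3,3]); return np.array([c["fx"]*q[0]/q[2]+c["cx"],c["fy"]*q[1]/q[2]+c["cy"]])
def crop(c,u0,v0,u1,v1,k,name):
    im=c["pixels"][v0:v1,u0:u1,::-1]; im=cv2.resize(im,None,fx=k,fy=k,interpolation=cv2.INTER_CUBIC)
    cv2.imwrite("pics/"+name,im)
def box(u,v):pass
E
python3 - <<'E'
from h import *
c=viewer.camera("top")
crop(c,230,160,400,220,4.7,"t1.png")
crop(c,195,225,345,310,5,"t2.png")
crop(c,355,225,455,300,7,"t3.png")
E
```

```text
(no output)
```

View pics/t1.png

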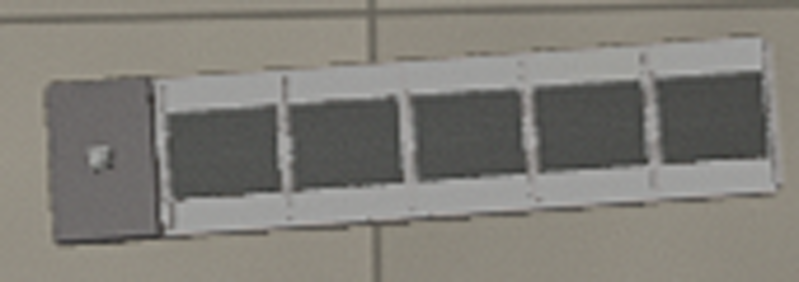

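View pics/t2.png

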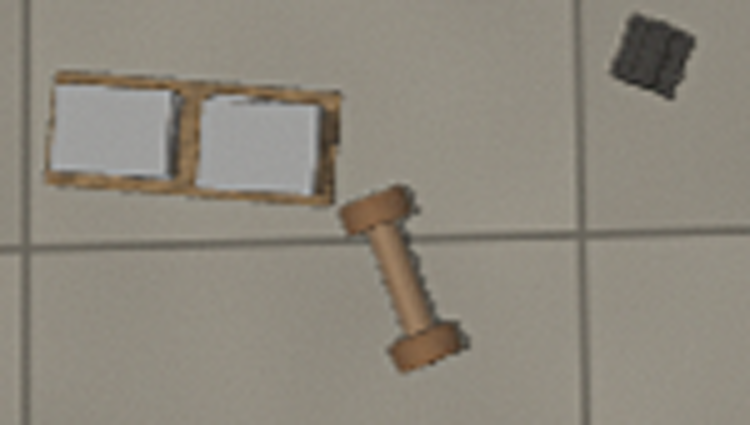

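View pics/t3.png

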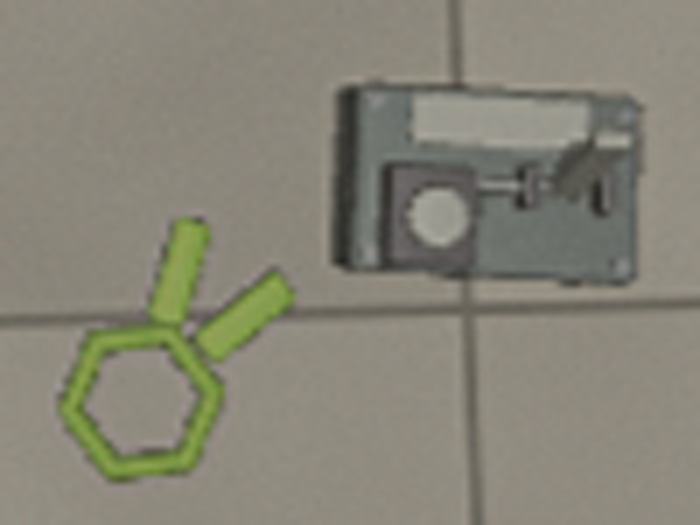

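```bash
python3 - <<'E'
from h import *
c=viewer.camera("scene")
crop(c,275,125,405,205,6,"s1.png")
crop(c,165,195,315,300,5,"s2.png")
c=viewer.camera("top")
P=lambda u,v,z:np.round(pix2w(c,u,v,z)[:2],4)
f=lambda u,v,u0,v0,k,z:P(u0+(u+.5)/k-.5,v0+(v+.5)/k-.5,z)
print("button",f(438,217,355,225,7,.088))
# rcd top corners z .055
for p in [(362,90),(638,103),(632,283),(350,268)]: print("rcd",f(*p,355,225,7,.055))
# bay inlay corners
for n,q in dict(b4=[(170,113),(279,105),(281,190),(173,199)],b3=[(293,105),(398,97),(404,182),(296,190)],b2=[(413,97),(520,89),(524,174),(416,182)],b1=[(536,89),(643,80),(647,165),(540,172)],b0=[(658,80),(762,72),(766,157),(662,165)]).items():
    a=np.array([f(*p,230,160,4.7,.014) for p in q]); print(n,a.mean(0).round(4))
print("shaft",f(99,156,230,160,4.7,.042))
for p in [(46,84),(152,78),(161,236),(56,243)]: print("deck",f(*p,230,160,4.7,.022))
for z in (.018,.030,.042):
  for n,q in dict(L=[(56,86),(175,91),(168,178),(51,170)],R=[(203,97),(319,104),(315,194),(196,186)]).items():
    a=np.array([f(*p,195,225,5,z) for p in q]); print(n,z,a.mean(0).round(4),np.linalg.norm(a[1]-a[0]).round(4),np.linalg.norm(a[2]-a[1]).round(4),np.degrees(np.arctan2(*(a[1]-a[0])[::-1])))
a=np.array([f(*p,195,225,5,.006) for p in [(57,72),(341,93),(333,206),(45,184)]]);print("triv",a.mean(0),a)
a=np.array([f(*p,195,225,5,.035) for p in [(636,13),(694,40),(672,98),(612,72)]]);print("knob",a.mean(0),a)
E
```

```text
button [ 0.4196 -0.25  ]
rcd [ 0.4705 -0.2283]
rcd [ 0.4627 -0.3391]
rcd [ 0.3911 -0.3332]
rcd [ 0.3998 -0.2206]
b4 [0.6124 0.134 ]
b3 [0.6158 0.0584]
b2 [ 0.6192 -0.0164]
b1 [ 0.6232 -0.0932]
b0 [ 0.6265 -0.1683]
shaft [0.608  0.2086]
deck [0.6559 0.2436]
deck [0.6582 0.1783]
deck [0.5602 0.1738]
deck [0.5573 0.238 ]
L 0.018 [0.4458 0.309 ] 0.0681 0.0496 -93.78611203538159
R 0.018 [0.4358 0.2258] 0.0666 0.0513 -94.73507592990566
L 0.03 [0.4457 0.3066] 0.0676 0.0492 -93.72955953589657
R 0.03 [0.4358 0.2241] 0.066 0.0508 -94.7780539101463
L 0.042 [0.4457 0.3041] 0.067 0.0487 -93.76291282629721
R 0.042 [0.4359 0.2223] 0.0654 0.0503 -94.82181735750967
triv [0.440425 0.264575] [[0.4806 0.3435]
 [0.4647 0.1796]
 [0.3999 0.1849]
 [0.4165 0.3503]]
knob [ 0.4811   -0.001325] [[ 0.5056  0.0081]
 [ 0.4895 -0.0246]
 [ 0.4569 -0.0113]
 [ 0.4724  0.0225]]
```

View pics/s1.png

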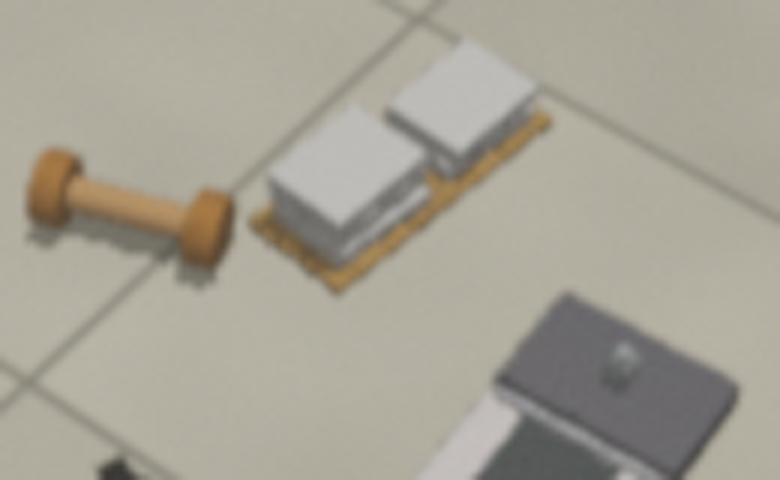

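View pics/s2.png

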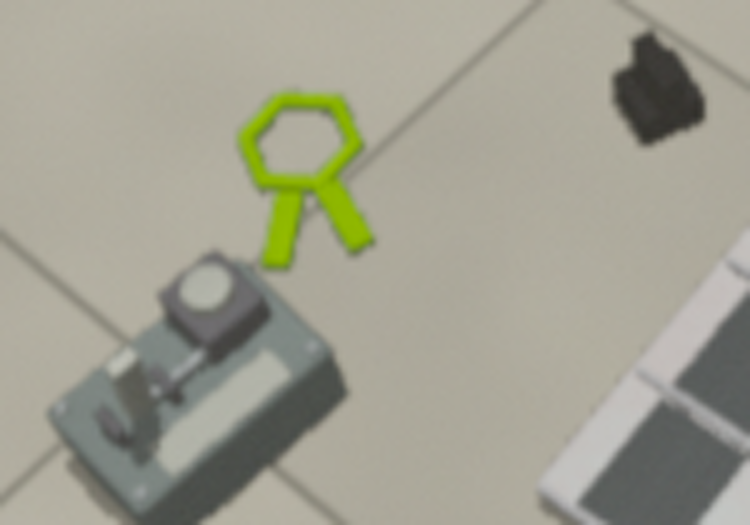

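```bash
python3 - <<'E'
from h import *
c=viewer.camera("scene")
f=lambda u,v,u0,v0,k,z:pix2w(c,u0+(u+.5)/k-.5,v0+(v+.5)/k-.5,z)[:2]
for z in (.018,.030,.042):
  for n,q in dict(R=[(268,180),(355,105),(428,155),(343,225)],L=[(388,110),(465,38),(538,92),(463,158)]).items():
    a=np.array([f(*p,275,125,6,z) for p in q]); print(n,z,a.mean(0).round(4),np.linalg.norm(a[1]-a[0]).round(4),np.linalg.norm(a[2]-a[1]).round(4))
print("button",f(207,287,165,195,5,.088))
for zz in (.022,.036): print([f(*p,275,125,6,zz).round(4) for p in [(568,292),(738,388),(495,378)]])
E
```

```text
R 0.018 [0.4243 0.2406] 0.0697 0.0505
L 0.018 [0.4424 0.3159] 0.0683 0.0535
R 0.03 [0.4305 0.2314] 0.0687 0.0498
L 0.03 [0.4485 0.3058] 0.0673 0.0528
R 0.042 [0.4368 0.2223] 0.0678 0.0491
L 0.042 [0.4545 0.2956] 0.0664 0.052
button [ 0.42123281 -0.24943885]
[array([0.5598, 0.2391]), array([0.6558, 0.2413]), array([0.5625, 0.1734])]
[array([0.565 , 0.2285]), array([0.6594, 0.2306]), array([0.5677, 0.1638])]
```

```bash
cat >> h.py <<'E'
def go(x,y,z,psi,tip=None):
    """print tool shift for TCP world target; psi deg=world angle of tool y (jaw)"""
    s=monitor.get_state(); Rc=R.from_rotvec(s["tool_rot"]).as_matrix()
    d=Rc.T@(np.array([x,y,z])-s["eef_pos"])
    p=np.radians(psi); yy=np.array([np.cos(p),np.sin(p),0]); zz=np.array([0,0,-1.]); xx=np.cross(yy,zz)
    M=Rc.T@np.stack([xx,yy,zz],1)
    cur=np.degrees(np.arctan2(Rc[1,1],Rc[0,1]))
    print("shift",d.round(4),"roll",round(float(np.arctan2(M[1,0],M[0,0])),4),"| t %.2f"%s["t"],"pos",s["eef_pos"].round(4),"psi %.2f"%cur,"tilt",np.degrees(Rc[:2,2]).round(2),"F",s["force"].round(1),"w %.4f"%s["gripper_width"],"j7 %.2f"%s["joint_positions"][6])
E
python3 -c "
from h import *
go(.44,.24,.33,-4)"
```

```text
shift [-0.368  -0.3347 -0.0262] roll 1.3939 | t 0.35 pos [0.1649 0.6545 0.3037] psi 75.86 tilt [-0.   -0.02] F [-0.5  0.4  0.5] w 0.0854 j7 -0.08
```

carry_out([
  [[-0.368, -0.335, -0.026], 1.394, 0.3],
  [[-0.368, -0.335, -0.026], 1.394, 0.3],
  [[-0.368, -0.335, -0.026], 1.394, 0.3],
  [[-0.368, -0.335, -0.026], 1.394, 0.3],
  [[-0.368, -0.335, -0.026], 1.394, 0.3],
  [[-0.368, -0.335, -0.026], 1.394, 0.3],
  [[-0.368, -0.335, -0.026], 1.394, 0.3],
  [[-0.368, -0.335, -0.026], 1.394, 0.3],
])

```text
t: 1.02
eef_pos: [0.3496, 0.3752, 0.3216]
tool_rot: [-1.842, -2.545, -0.001]
force: [0.8, 0.5, 0.3]
gripper_width: 0.0601
```

```bash
python3 -c "
from h import *
go(.44,.24,.33,-4)"
```

```text
shift [-0.1567  0.0436 -0.0084] roll 0.3878 | t 1.02 pos [0.3496 0.3752 0.3216] psi 18.22 tilt [0.01 0.03] F [0.8 0.5 0.3] w 0.0601 j7 -0.53
```

carry_out([
  [[-0.157, 0.044, -0.008], 0.388, 0.3],
  [[-0.157, 0.044, -0.008], 0.388, 0.3],
  [[-0.157, 0.044, -0.008], 0.388, 0.3],
  [[-0.157, 0.044, -0.008], 0.388, 0.3],
  [[-0.157, 0.044, -0.008], 0.388, 0.3],
  [[-0.157, 0.044, -0.008], 0.388, 0.3],
])

```text
t: 1.52
eef_pos: [0.4417, 0.2375, 0.3301]
tool_rot: [2.304, 2.136, 0.002]
force: [-0.2, 0.8, 0.5]
gripper_width: 0.0596
```

```bash
python3 -c "
from h import *
go(.44,-.05,.33,-4)
c=viewer.camera('wrist');cv2.imwrite('pics/w1.png',c['pixels'][:,:,::-1]);print(c['cam_to_world'].round(4))"
```

```text
shift [-2.868e-01  2.000e-02 -2.000e-04] roll -0.0058 | t 1.52 pos [0.4417 0.2375 0.3301] psi -4.33 tilt [0.07 0.06] F [-0.2  0.8  0.5] w 0.0596 j7 -0.58
[[ 0.9972 -0.0717 -0.0227  0.4477]
 [-0.0752 -0.946  -0.3152  0.3193]
 [ 0.0011  0.316  -0.9488  0.4003]
 [ 0.      0.      0.      1.    ]]
```

View pics/w1.png

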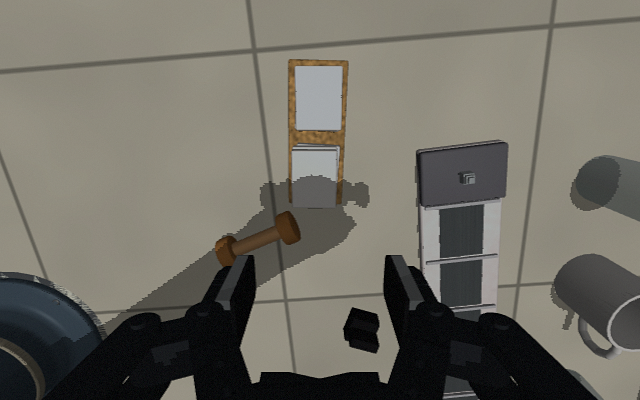

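```bash
python3 -c "
from h import *
c=viewer.camera('wrist')
crop(c,275,50,365,220,4,'w1a.png');crop(c,405,130,525,220,6,'w1b.png')
crop(c,330,295,400,365,8,'w1c.png')"
```

```text
(no output)
```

View pics/w1a.png

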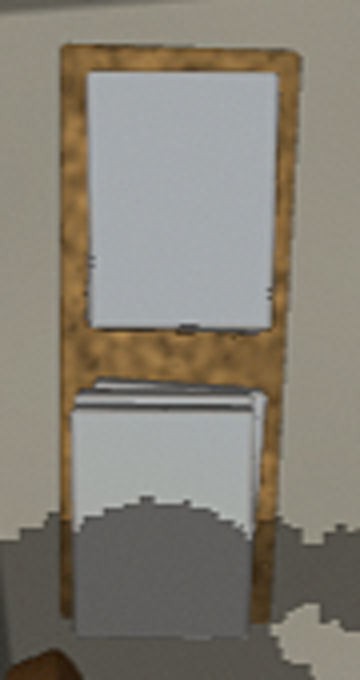

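View pics/w1b.png

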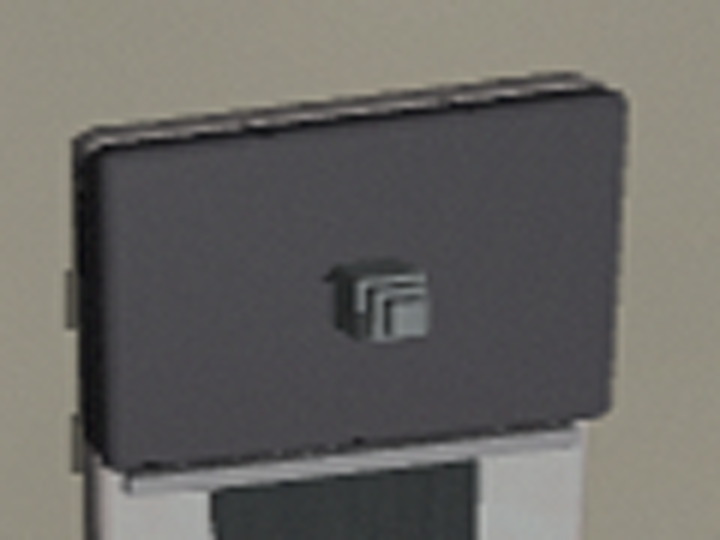

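View pics/w1c.png

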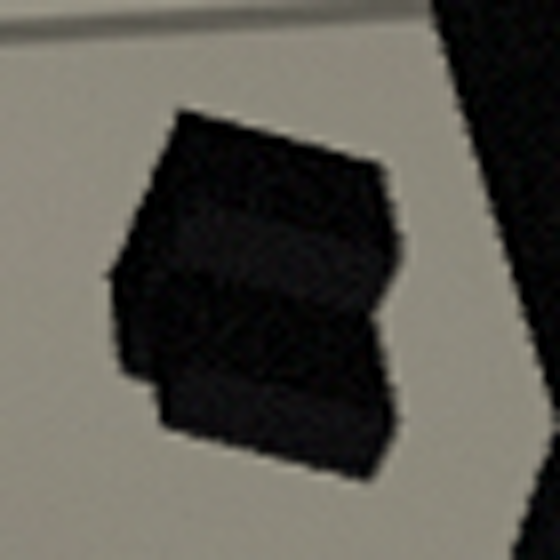

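```bash
python3 -c "
from h import *
c=viewer.camera('wrist')
f=lambda u,v,u0,v0,k,z:pix2w(c,u0+(u+.5)/k-.5,v0+(v+.5)/k-.5,z)[:2]
for n,q,z in [('L',[(88,72),(277,72),(271,330),(90,327)],.03),('R',[(73,409),(251,409),(247,636),(77,636)],.042),('Tr',[(62,46),(300,53),(270,622),(60,615)],.006)]:
    a=np.array([f(*p,275,50,4,z) for p in q]); print(n,a.mean(0).round(4),[np.linalg.norm(a[i]-a[i-1]).round(4) for i in (1,2,3,0)],[np.degrees(np.arctan2(*(a[i]-a[i-1])[::-1])).round(1) for i in (1,2,3,0)])
print('shaft top',f(408,315,405,130,6,.042))
"
```

```text
L [0.4454 0.3092] [np.float64(0.0485), np.float64(0.0654), np.float64(0.0492), np.float64(0.0646)] [np.float64(-3.9), np.float64(-94.0), np.float64(175.1), np.float64(85.3)]
R [0.4343 0.2252] [np.float64(0.0477), np.float64(0.0647), np.float64(0.0481), np.float64(0.0647)] [np.float64(-3.9), np.float64(-93.9), np.float64(176.1), np.float64(85.7)]
Tr [0.44   0.2671] [np.float64(0.0647), np.float64(0.164), np.float64(0.0652), np.float64(0.1635)] [np.float64(-5.5), np.float64(-95.5), np.float64(174.1), np.float64(84.3)]
shaft top [0.60743789 0.21208887]
```

```bash
python3 -c "
from h import *
go(.4204,-.25,.20,-4)"
```

```text
shift [-0.4914  0.0139  0.129 ] roll 0.0024 | t 1.67 pos [0.4397 0.2411 0.3295] psi -3.86 tilt [-0.02  0.05] F [ 0.2 -0.  -0.8] w 0.0597 j7 -0.58
```

carry_out([
  [[-0.04, 0.03, 0.0], 0, 1],
  [[-0.08, 0.04, 0.0], 0, 1],
  [[-0.12, 0.04, 0.0], 0, 1],
  [[-0.16, 0.05, 0.0], 0, 1],
  [[-0.2, 0.05, 0.0], 0, 1],
  [[-0.24, 0.05, 0.01], 0, 1],
  [[-0.28, 0.05, 0.01], 0, 1],
  [[-0.32, 0.04, 0.02], 0, 1],
])

```text
t: 2.33
eef_pos: [0.4598, -0.0806, 0.3104]
tool_rot: [2.289, 2.148, 0.005]
force: [0.5, -0.4, -0.0]
gripper_width: -0.0002
```

```bash
python3 -c "
from h import *
go(.4204,-.25,.20,-4)"
```

```text
shift [-0.1716 -0.029   0.1102] roll 0.0061 | t 2.33 pos [ 0.4598 -0.0806  0.3104] psi -3.65 tilt [0.22 0.02] F [ 0.5 -0.4 -0. ] w -0.0002 j7 0.12
```

carry_out([
  [[-0.172, -0.029, 0.08], 0.006, 1],
  [[-0.172, -0.029, 0.08], 0.006, 1],
  [[-0.172, -0.029, 0.08], 0.006, 1],
  [[-0.172, -0.029, 0.08], 0.006, 1],
  [[-0.172, -0.029, 0.08], 0.006, 1],
  [[-0.172, -0.029, 0.08], 0.006, 1],
])

```text
t: 2.83
eef_pos: [0.4182, -0.2534, 0.2285]
tool_rot: [2.302, 2.136, -0.002]
force: [0.1, 0.3, -0.6]
gripper_width: 0.0002
```

```bash
python3 -c "
from h import *
go(.4204,-.25,.17,-4)
c=viewer.camera('wrist');cv2.imwrite('pics/w2.png',c['pixels'][:,:,::-1])
c=viewer.camera('scene');crop(c,140,180,300,300,5,'s3.png')"
```

```text
shift [0.0036 0.0019 0.0585] roll -0.0051 | t 2.83 pos [ 0.4182 -0.2534  0.2285] psi -4.29 tilt [-0.01 -0.08] F [ 0.1  0.3 -0.6] w 0.0002 j7 0.66
```

View pics/w2.png

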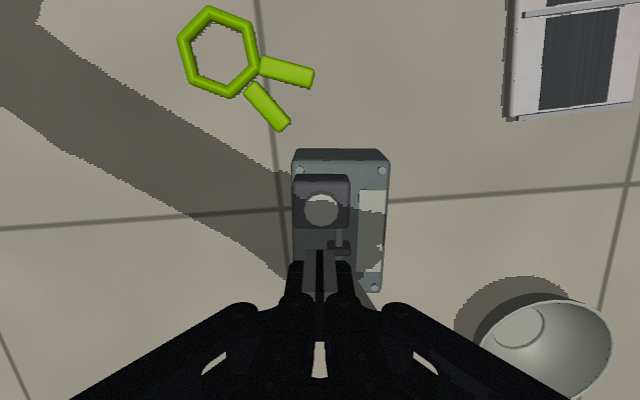

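View pics/s3.png

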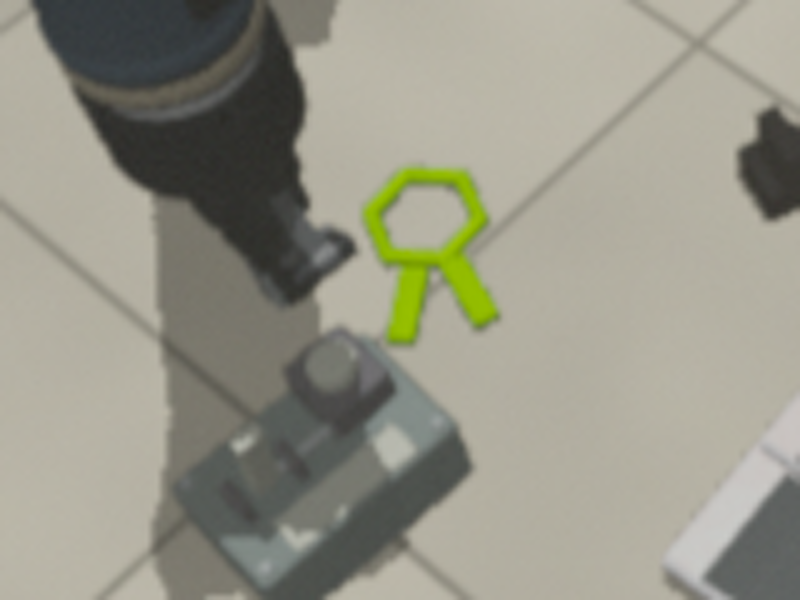

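```bash
python3 -c "
from h import *
c=viewer.camera('wrist')
print(pix2w(c,321,210,.088))
for p in [(380,158),(381,291),(304,158)]: print(pix2w(c,*p,.055))
go(.4204,-.25,.17,-4)"
```

```text
[ 0.422348   -0.24577314  0.088     ]
[ 0.46794655 -0.22017701  0.055     ]
[ 0.46745776 -0.33416765  0.055     ]
[ 0.41201539 -0.2162942   0.055     ]
shift [-0.0013 -0.0009  0.0601] roll 0.0028 | t 2.98 pos [ 0.4212 -0.2488  0.2301] psi -3.84 tilt [0.2  0.07] F [-0.1  0.2  0.7] w -0.0003 j7 0.66
```

carry_out([
  [[-0.001, 0, 0.03], 0, 1],
  [[-0.001, 0, 0.055], 0, 1],
  [[-0.001, 0, 0.065], 0, 1],
  [[-0.001, 0, 0.07], 0, 1],
  [[-0.001, 0, 0.074], 0, 1],
  [[-0.001, 0, 0.076], 0, 1],
  [[-0.001, 0, 0.077], 0, 1],
  [[-0.001, 0, 0.077], 0, 1],
])

```text
t: 3.65
eef_pos: [0.4221, -0.2485, 0.1544]
tool_rot: [2.292, 2.147, 0.009]
force: [-2.3, 3.0, 6.6]
gripper_width: -0.0002
```

```bash
python3 -c "
from h import *
go(.4204,-.25,.25,-4)
c=viewer.camera('scene');crop(c,140,180,300,300,5,'s4.png')"
```

```text
shift [-0.0012 -0.0012 -0.0956] roll 0.0046 | t 3.65 pos [ 0.4221 -0.2485  0.1544] psi -3.73 tilt [0.27 0.19] F [-2.3  3.   6.6] w -0.0002 j7 0.78
```

View pics/s4.png

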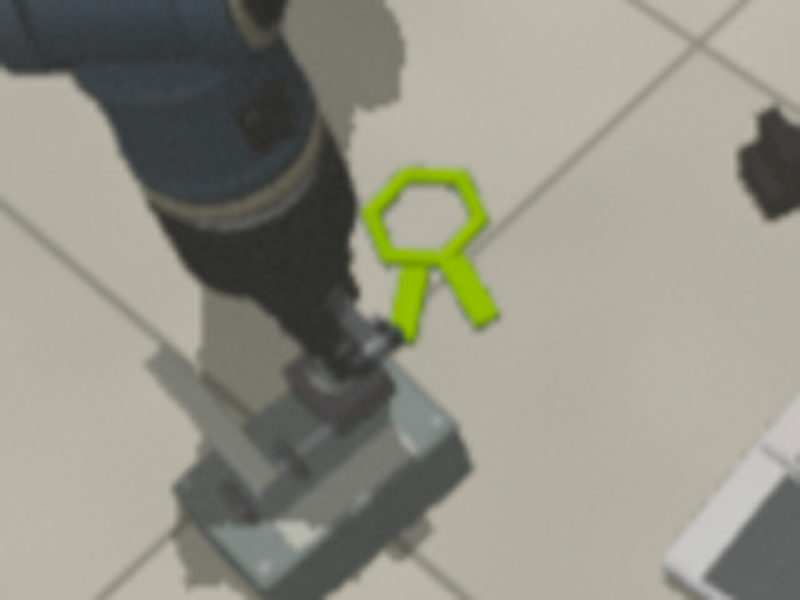

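carry_out([
  [[0, 0, -0.04], 0, 1],
  [[0, 0, -0.08], 0, 1],
  [[0, 0, -0.11], 0.1, 0.6],
  [[0.02, 0, -0.12], 0.22, 0.5],
  [[0.06, 0, -0.12], 0.35, 0.4],
  [[0.1, 0.01, -0.12], 0.47, 0.4],
  [[0.14, 0.02, -0.12], 0.6, 0.4],
  [[0.18, 0.03, -0.12], 0.72, 0.4],
])

```text
t: 4.37
eef_pos: [0.4564, -0.0942, 0.2768]
tool_rot: [-2.853, -1.314, -0.015]
force: [0.1, -0.8, 0.6]
gripper_width: 0.0512
```

```bash
python3 -c "
from h import *
go(.481,-.001,.25,64)
go(.481,-.001,.25,-116)"
```

```text
shift [ 0.0866 -0.042   0.0275] roll -1.8243 | t 4.37 pos [ 0.4564 -0.0942  0.2768] psi -40.53 tilt [0.49 0.27] F [ 0.1 -0.8  0.6] w 0.0512 j7 -0.39
shift [ 0.0866 -0.042   0.0275] roll 1.3173 | t 4.37 pos [ 0.4564 -0.0942  0.2768] psi -40.53 tilt [0.49 0.27] F [ 0.1 -0.8  0.6] w 0.0512 j7 -0.39
```

carry_out([
  [[0.087, -0.042, 0.0], -1.824, 0.4],
  [[0.087, -0.042, 0.0], -1.824, 0.4],
  [[0.087, -0.042, 0.0], -1.824, 0.4],
  [[0.087, -0.042, 0.0], -1.824, 0.4],
  [[0.087, -0.042, 0.0], -1.824, 0.4],
  [[0.087, -0.042, 0.0], -1.824, 0.4],
  [[0.087, -0.042, 0.0], -1.824, 0.4],
  [[0.087, -0.042, 0.0], -1.824, 0.4],
])

```text
t: 5.03
eef_pos: [0.4815, -0.0003, 0.279]
tool_rot: [1.854, 2.529, 0.014]
force: [0.6, 0.3, 0.4]
gripper_width: 0.051
```

```bash
python3 -c "
from h import *
go(.481,-.001,.25,64)"
```

```text
shift [-0.0006 -0.001   0.029 ] roll -0.8117 | t 5.03 pos [ 4.815e-01 -3.000e-04  2.790e-01] psi 17.49 tilt [0.58 0.23] F [0.6 0.3 0.4] w 0.0510 j7 0.37
```

carry_out([
  [[0, 0, 0.02], -0.812, 0.4],
  [[0, 0, 0.02], -0.812, 0.4],
  [[0, 0, 0.02], -0.812, 0.4],
  [[0, 0, 0.02], -0.812, 0.4],
  [[0, 0, 0.02], -0.812, 0.4],
  [[0, 0, 0.02], -0.812, 0.4],
  [[0, 0, 0.02], -0.812, 0.4],
  [[0, 0, 0.02], -0.812, 0.4],
])

```text
t: 5.7
eef_pos: [0.4823, 0.0002, 0.2604]
tool_rot: [0.701, 3.05, 0.012]
force: [-0.3, 0.5, -0.4]
gripper_width: 0.0514
```

```bash
python3 -c "
from h import *
go(.481,-.001,.25,64)
c=viewer.camera('wrist');cv2.imwrite('pics/w3.png',c['pixels'][:,:,::-1])
c=viewer.camera('top');crop(c,295,205,355,265,9,'t3b.png')
"
```

```text
shift [ 0.0007 -0.0018  0.0104] roll 0.0021 | t 5.70 pos [4.823e-01 2.000e-04 2.604e-01] psi 64.12 tilt [0.74 0.27] F [-0.3  0.5 -0.4] w 0.0514 j7 1.16
```

View pics/w3.png

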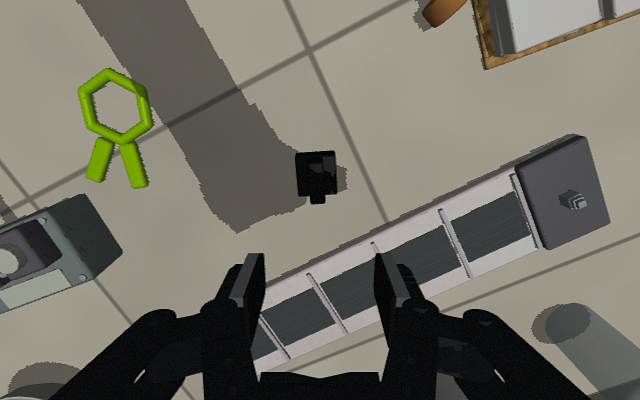

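```bash
python3 -c "
from h import *
c=viewer.camera('wrist');im=c['pixels'].copy()
im=np.clip(im.astype(float)*2.5,0,255).astype(np.uint8); c2=dict(c,pixels=im)
crop(c2,285,140,350,215,8,'w3a.png')
"
```

```text
(no output)
```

View pics/w3a.png

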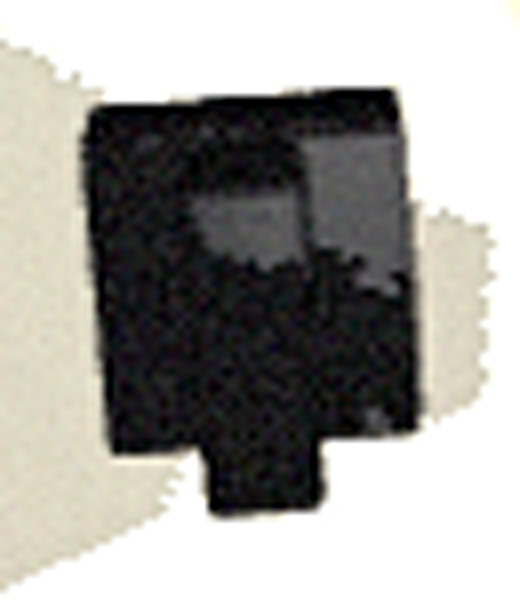

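```bash
python3 -c "
from h import *
c=viewer.camera('wrist')
f=lambda u,v,u0,v0,k,z:pix2w(c,u0+(u+.5)/k-.5,v0+(v+.5)/k-.5,z)[:2]
for n,q,z in [('bar',[(190,188),(300,188),(322,506),(212,515)],.05),('base',[(93,140),(405,132),(417,432),(113,452)],.025)]:
    a=np.array([f(*p,285,140,8,z) for p in q]); print(n,a.mean(0).round(4),[np.linalg.norm(a[i]-a[i-1]).round(4) for i in (1,2,3,0)],[np.degrees(np.arctan2(*(a[i]-a[i-1])[::-1])).round(1) for i in (1,2,3,0)])
c=viewer.camera('top')
f=lambda u,v,u0,v0,k,z:pix2w(c,u0+(u+.5)/k-.5,v0+(v+.5)/k-.5,z)[:2]
"
```

```text
bar [0.4813 0.0006] [np.float64(0.0116), np.float64(0.0358), np.float64(0.0122), np.float64(0.0368)] [np.float64(63.9), np.float64(-22.0), np.float64(-111.2), np.float64(157.1)]
base [0.4813 0.0008] [np.float64(0.0358), np.float64(0.0362), np.float64(0.0363), np.float64(0.0377)] [np.float64(65.4), np.float64(-22.9), np.float64(-112.2), np.float64(156.3)]
```

```bash
python3 -c "
from h import *
go(.4802,-.0005,.104,66)"
```

```text
shift [ 0.0026 -0.0025  0.1554] roll -0.0354 | t 5.95 pos [ 0.4819 -0.      0.2594] psi 63.97 tilt [0.63 0.24] F [-0.3  0.4 -0.3] w 0.0511 j7 1.16
```

carry_out([
  [[0.001, -0.002, 0.04], -0.035, 0.4],
  [[0.001, -0.002, 0.08], -0.035, 0.4],
  [[0.001, -0.002, 0.115], -0.035, 0.4],
  [[0.001, -0.002, 0.14], -0.035, 0.4],
  [[0.001, -0.002, 0.15], -0.035, 0.4],
  [[0.001, -0.002, 0.155], -0.035, 0.4],
  [[0.001, -0.002, 0.155], -0.035, 0.4],
])

```text
t: 6.53
eef_pos: [0.482, -0.0008, 0.1042]
tool_rot: [0.652, 3.063, 0.009]
force: [-0.3, 0.0, -0.1]
gripper_width: 0.051
```

carry_out([
  [[0, 0, 0], 0, 0.9],
  [[0, 0, 0], 0, 0.95],
  [[0, 0, 0], 0, 1],
  [[0, 0, 0], 0, 1],
  [[0, 0, 0], 0, 1],
  [[0, 0, 0], 0, 1],
  [[0, 0, 0], 0, 1],
])

```text
t: 7.12
eef_pos: [0.4831, -0.0006, 0.1057]
tool_rot: [0.652, 3.061, 0.012]
force: [-0.2, -0.2, 7.7]
gripper_width: 0.0123
```

```bash
python3 -c "
from h import *
go(.6079,.2095,.25,92.7)
c=viewer.camera('wrist');cv2.imwrite('pics/w4.png',c['pixels'][:,:,::-1])
"
```

```text
shift [-0.0299  0.2441 -0.1417] roll -0.4666 | t 7.12 pos [ 0.4831 -0.0006  0.1057] psi 65.97 tilt [0.77 0.27] F [-0.2 -0.2  7.7] w 0.0123 j7 1.36
```

View pics/w4.png

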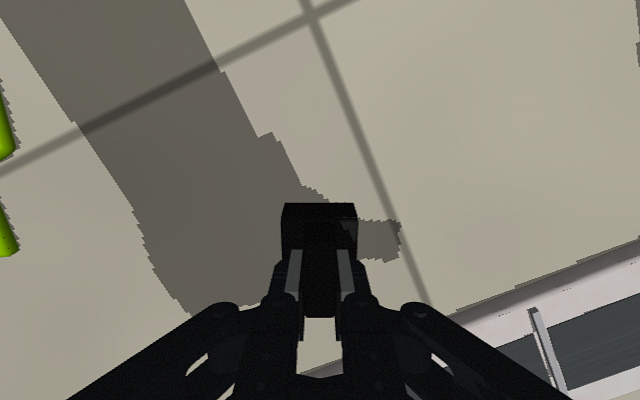

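carry_out([
  [[0, 0, -0.03], 0, 1],
  [[0, 0, -0.07], 0, 1],
  [[0, 0.02, -0.11], -0.1, 1],
  [[-0.005, 0.06, -0.142], -0.2, 1],
  [[-0.01, 0.1, -0.142], -0.3, 1],
  [[-0.02, 0.14, -0.142], -0.4, 1],
  [[-0.025, 0.18, -0.142], -0.467, 1],
  [[-0.03, 0.21, -0.142], -0.467, 1],
])

```text
t: 7.83
eef_pos: [0.595, 0.1809, 0.2512]
tool_rot: [-0.079, 3.125, 0.009]
force: [-0.6, -1.2, 0.2]
gripper_width: 0.0126
```

```bash
python3 -c "
from h import *
go(.6079,.2095,.2,92.7)
"
```

```text
shift [-0.0136  0.0277  0.0516] roll 0.0037 | t 7.83 pos [0.595  0.1809 0.2512] psi 92.91 tilt [0.87 0.37] F [-0.6 -1.2  0.2] w 0.0126 j7 1.39
```

carry_out([
  [[-0.0145, 0.0265, 0.03], 0.004, 1],
  [[-0.0145, 0.0265, 0.06], 0.004, 1],
  [[-0.0145, 0.0265, 0.085], 0.004, 1],
  [[-0.0145, 0.0265, 0.085], 0.004, 1],
])

```text
t: 8.17
eef_pos: [0.606, 0.2085, 0.1611]
tool_rot: [-0.076, 3.135, 0.003]
force: [-1.5, -0.9, -1.7]
gripper_width: 0.0124
```

```bash
python3 -c "
from h import *
go(.609,.2082,.2,92.7)
c=viewer.camera('wrist');cv2.imwrite('pics/w5.png',np.clip(c['pixels'][:,:,::-1]*1.6,0,255).astype(np.uint8))
c=viewer.camera('scene');crop(c,330,140,430,220,8,'s5.png')
c=viewer.camera('top');crop(c,220,150,300,220,8,'t5.png')
"
```

```text
shift [-0.0031 -0.0004 -0.0388] roll 0.0012 | t 8.17 pos [0.606  0.2085 0.1611] psi 92.77 tilt [0.3  0.13] F [-1.5 -0.9 -1.7] w 0.0124 j7 1.38
```

View pics/w5.png

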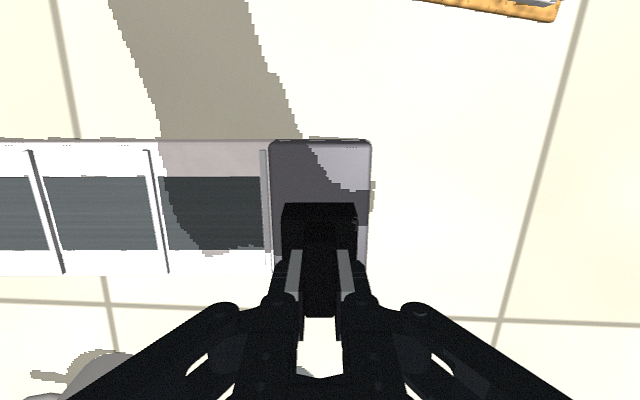

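View pics/s5.png

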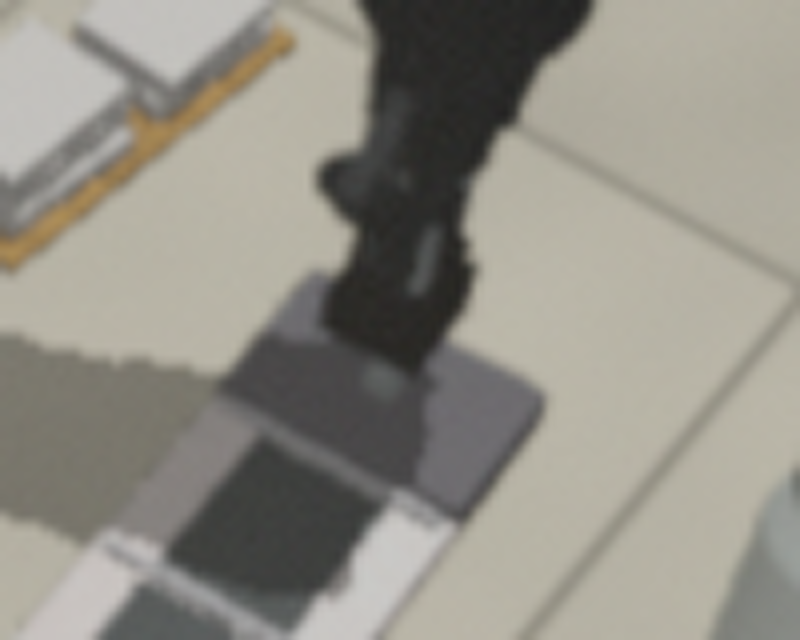

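View pics/t5.png

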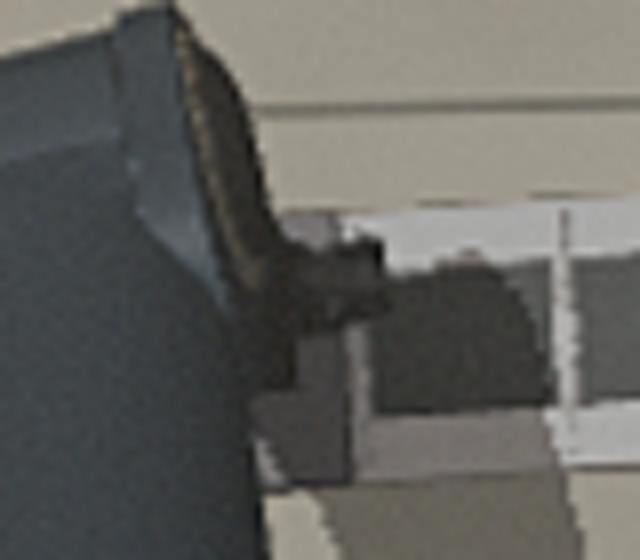

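```bash
python3 -c "
from h import *
c=viewer.camera('wrist')
crop(dict(c,pixels=np.clip(c['pixels']*2.2,0,255).astype(np.uint8)),260,180,380,270,6,'w5a.png')
s=monitor.get_state();Rc=R.from_rotvec(s['tool_rot']).as_matrix()
for h in (.1057,.104):
  for u in (281,357):
    p=pix2w(c,u,203,s['eef_pos'][2]-h); print(p.round(4),(Rc.T@(p-s['eef_pos'])).round(4))
go(.609,.2082,.2,92.7)
"
```

```text
[0.5917 0.1876 0.0631] [ 0.0217 -0.0205  0.1052]
[0.5898 0.2293 0.0631] [0.0217 0.0213 0.1055]
[0.5911 0.1878 0.0648] [ 0.0223 -0.0203  0.1035]
[0.5892 0.2291 0.0648] [0.0222 0.0211 0.1037]
shift [ 0.0009  0.0002 -0.0312] roll -0.0013 | t 8.37 pos [0.6105 0.2083 0.1688] psi 92.62 tilt [1.06 0.43] F [ 0.8  0.2 -0.5] w 0.0125 j7 1.38
```

View pics/w5a.png

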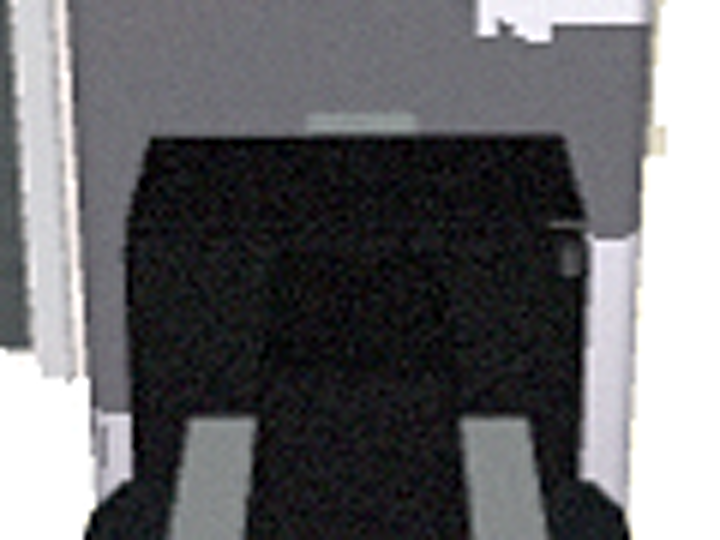

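```bash
python3 -c "
from h import *
c=viewer.camera('wrist')
s=monitor.get_state();Rc=R.from_rotvec(s['tool_rot']).as_matrix()
T=lambda p:(Rc.T@(p-s['eef_pos'])).round(4)
for h in (.1057,.1035):
  for u in (285.3,353.8):
    p=pix2w(c,u,202.3,s['eef_pos'][2]-h); print(p.round(4),T(p))
p=pix2w(c,320.2,198.8,.022);print('shaft foot edge',p,T(p))
go(.609,.2082,.2,92.7)
"
```

```text
[0.5919 0.1901 0.0634] [ 0.0215 -0.0182  0.1052]
[0.5903 0.2278 0.0634] [0.0215 0.0196 0.1054]
[0.5911 0.1902 0.0656] [ 0.0223 -0.0179  0.103 ]
[0.5895 0.2275 0.0656] [0.0222 0.0193 0.1032]
shaft foot edge [0.60363779 0.21021606 0.022     ] [0.0097 0.0011 0.147 ]
shift [ 0.001   0.0001 -0.0309] roll -0.0012 | t 8.42 pos [0.6106 0.2084 0.1691] psi 92.63 tilt [1.1  0.45] F [0.3 0.8 0.9] w 0.0125 j7 1.38
```

carry_out([
  [[0.001, 0.0005, 0.01], 0, 1],
  [[0.001, 0.0005, 0.018], 0, 1],
  [[0.001, 0.0005, 0.022], 0, 1],
  [[0.001, 0.0005, 0.026], 0, 1],
  [[0.001, 0.0005, 0.03], 0, 1],
  [[0.001, 0.0005, 0.033], 0, 1],
  [[0.001, 0.0005, 0.036], 0, 1],
])

```text
t: 9.0
eef_pos: [0.6102, 0.2091, 0.1326]
tool_rot: [-0.071, 3.122, 0.011]
force: [-0.1, -0.1, -0.8]
gripper_width: 0.0125
```

```bash
python3 -c "
from h import *
go(.609,.2082,.1277,92.7)
c=viewer.camera('wrist');
crop(dict(c,pixels=np.clip(c['pixels']*2.2,0,255).astype(np.uint8)),240,130,400,270,5,'w6a.png')
"
```

```text
shift [ 0.0014 -0.0008  0.0049] roll -0.0013 | t 9.00 pos [0.6102 0.2091 0.1326] psi 92.63 tilt [1.07 0.44] F [-0.1 -0.1 -0.8] w 0.0125 j7 1.39
```

View pics/w6a.png

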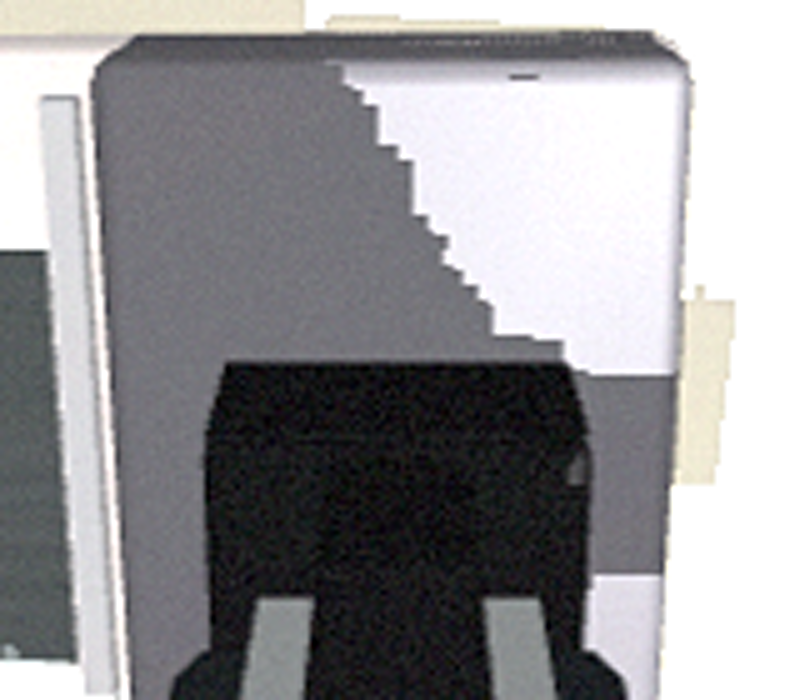

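carry_out([
  [[0, 0, 0.002], 0, 1],
  [[0, 0, 0.004], 0, 1],
  [[0, 0, 0.006], 0, 1],
  [[0, 0, 0.0075], 0, 1],
  [[0, 0, 0.0075], 0, 1],
])

```text
t: 9.47
eef_pos: [0.6103, 0.2091, 0.1276]
tool_rot: [-0.071, 3.123, 0.012]
force: [-4.7, -1.6, 16.6]
gripper_width: 0.0126
```

```bash
python3 -c "
from h import *
go(.609,.2082,.1277,92.7)
c=viewer.camera('wrist');
crop(dict(c,pixels=np.clip(c['pixels']*2.2,0,255).astype(np.uint8)),240,130,400,270,5,'w7a.png')
"
```

```text
shift [ 0.0013 -0.0008 -0.0001] roll -0.0013 | t 9.47 pos [0.6103 0.2091 0.1276] psi 92.63 tilt [1.01 0.48] F [-4.7 -1.6 16.6] w 0.0126 j7 1.40
```

View pics/w7a.png

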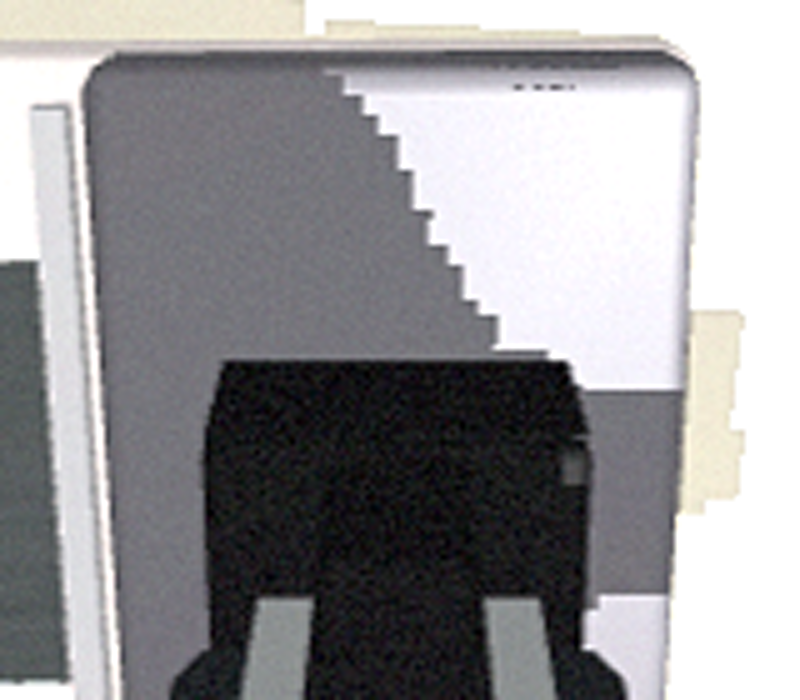

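carry_out([
  [[0, 0, -0.001], 0, 0.6],
  [[0, 0, -0.001], 0, 0.55],
  [[0, 0, -0.001], 0, 0.55],
  [[0, 0, -0.01], 0, 0.55],
  [[0, 0, -0.04], 0, 0.55],
  [[0, 0, -0.08], 0, 0.5],
  [[0, 0, -0.11], 0.1, 0.4],
  [[0, 0, -0.12], 0.2, 0.25],
])

```text
t: 10.18
eef_pos: [0.6104, 0.2082, 0.2534]
tool_rot: [0.248, 3.107, 0.022]
force: [0.6, -0.2, 0.6]
gripper_width: 0.0619
```

```bash
python3 -c "
from h import *
go(.435,.2235,.22,-4)
c=viewer.camera('scene');crop(c,330,140,430,220,8,'s6.png')
c=viewer.camera('wrist');cv2.imwrite('pics/w8.png',c['pixels'][:,:,::-1])
"
```

```text
shift [ 0.1763 -0.0133  0.029 ] roll 1.481 | t 10.18 pos [0.6104 0.2082 0.2534] psi 80.88 tilt [1.48 0.69] F [ 0.6 -0.2  0.6] w 0.0619 j7 1.18
```

View pics/s6.png

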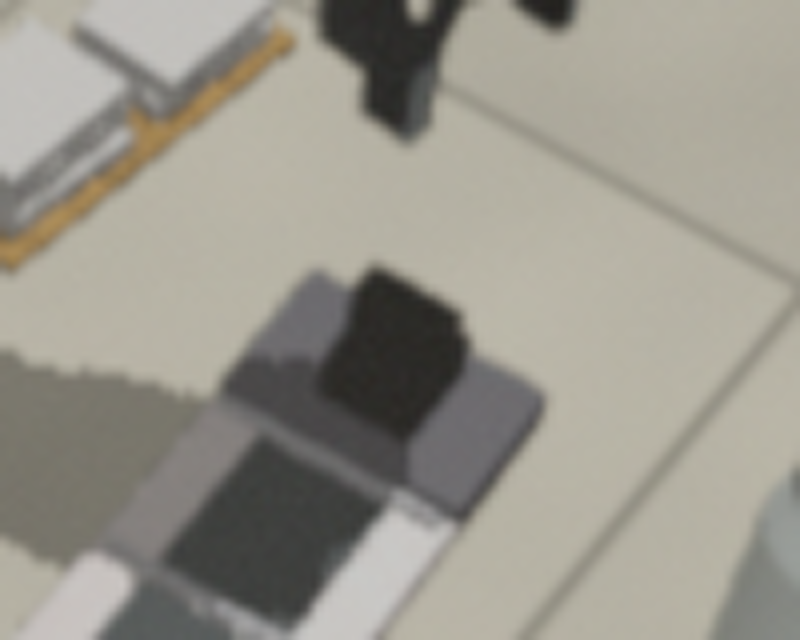

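View pics/w8.png

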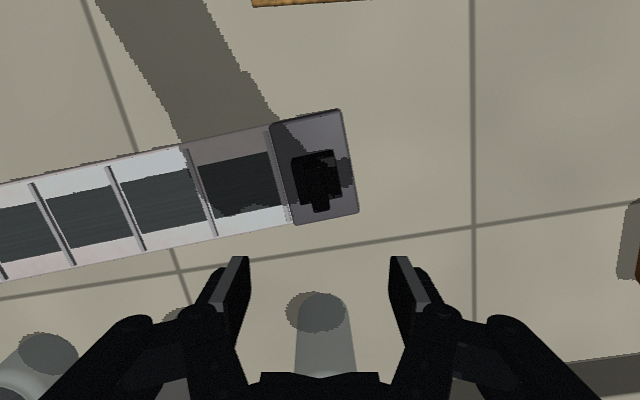

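carry_out([
  [[0.176, -0.013, 0.0], 1.481, 0.25],
  [[0.176, -0.013, 0.0], 1.481, 0.25],
  [[0.176, -0.013, 0.0], 1.481, 0.25],
  [[0.176, -0.013, 0.0], 1.481, 0.25],
  [[0.176, -0.013, 0.0], 1.481, 0.25],
  [[0.176, -0.013, 0.0], 1.481, 0.25],
  [[0.176, -0.013, 0.0], 1.481, 0.25],
  [[0.176, -0.013, 0.0], 1.481, 0.25],
])

```text
t: 10.95
eef_pos: [0.4323, 0.2225, 0.2456]
tool_rot: [1.707, 2.624, 0.028]
force: [-0.1, 0.7, -0.7]
gripper_width: 0.0641
```

```bash
python3 -c "
from h import *
go(.435,.2235,.22,-4)
"
```

```text
shift [-0.0002  0.0024  0.0256] roll 0.4873 | t 10.95 pos [0.4323 0.2225 0.2456] psi 23.93 tilt [1.1  0.52] F [-0.1  0.7 -0.7] w 0.0641 j7 0.02
```

carry_out([
  [[0, 0.002, -0.02], 0.487, 0.25],
  [[0, 0.002, -0.04], 0.487, 0.25],
  [[0, 0.002, -0.04], 0.487, 0.25],
  [[0, 0.002, -0.04], 0.487, 0.25],
  [[0, 0.002, -0.04], 0.487, 0.25],
  [[0, 0.002, 0.0], 0.487, 0.25],
  [[0, 0.002, 0.04], 0.487, 0.25],
])

```text
t: 11.53
eef_pos: [0.4356, 0.2244, 0.2056]
tool_rot: [2.285, 2.145, 0.039]
force: [-0.9, 0.7, -2.0]
gripper_width: 0.0642
```

```bash
python3 -c "
from h import *
go(.435,.2235,.22,-4)
"
```

```text
shift [-0.0008 -0.0003 -0.0145] roll 0.0065 | t 11.53 pos [0.4356 0.2244 0.2056] psi -3.63 tilt [1.3 0.7] F [-0.9  0.7 -2. ] w 0.0642 j7 -0.36
```

carry_out([
  [[0, 0, 0], 0.006, 0.25],
  [[0, 0, 0], 0.006, 0.25],
  [[0, 0, 0], 0.006, 0.25],
])

```text
t: 11.78
eef_pos: [0.4363, 0.2244, 0.2065]
tool_rot: [2.29, 2.14, 0.04]
force: [0.2, 0.1, 0.2]
gripper_width: 0.0641
```

```bash
python3 -c "
from h import *
go(.435,.2235,.22,-4)
c=viewer.camera('wrist');cv2.imwrite('pics/w9.png',c['pixels'][:,:,::-1])
go(.435,.2235,.22,-4)
"
```

```text
shift [-0.0008 -0.0009 -0.0136] roll 0.002 | t 11.78 pos [0.4363 0.2244 0.2065] psi -3.88 tilt [1.35 0.7 ] F [0.2 0.1 0.2] w 0.0641 j7 -0.37
shift [-0.0011 -0.0013 -0.0129] roll 0.0016 | t 11.83 pos [0.4367 0.2247 0.2072] psi -3.91 tilt [1.43 0.79] F [ 0.2 -0.3  0.3] w 0.0640 j7 -0.37
```

View pics/w9.png

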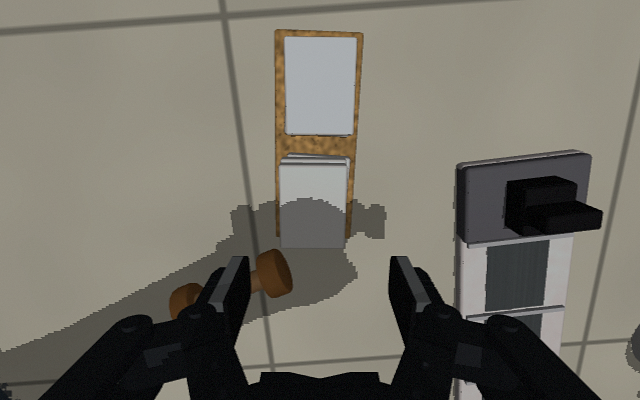

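```bash
python3 -c "
from h import *
go(.4333,.2225,.1025,-4)
"
```

```text
shift [-0.004  -0.0057  0.1045] roll 0.0016 | t 11.83 pos [0.4367 0.2247 0.2072] psi -3.91 tilt [1.43 0.79] F [ 0.2 -0.3  0.3] w 0.0640 j7 -0.37
```

carry_out([
  [[-0.004, -0.006, 0.03], 0.002, 0.25],
  [[-0.004, -0.006, 0.06], 0.002, 0.25],
  [[-0.004, -0.006, 0.085], 0.002, 0.25],
  [[-0.004, -0.006, 0.1], 0.002, 0.25],
  [[-0.004, -0.006, 0.105], 0.002, 0.25],
  [[-0.004, -0.006, 0.105], 0.002, 0.25],
])

```text
t: 12.33
eef_pos: [0.4336, 0.2229, 0.1027]
tool_rot: [2.292, 2.138, 0.045]
force: [0.0, 0.2, 0.2]
gripper_width: 0.0638
```

```bash
python3 -c "
from h import *
go(.4333,.2225,.1025,-4)
c=viewer.camera('wrist');cv2.imwrite('pics/w10.png',c['pixels'][:,:,::-1])
"
```

```text
shift [-0.0004 -0.0003  0.0002] roll 0.0003 | t 12.33 pos [0.4336 0.2229 0.1027] psi -3.99 tilt [1.47 0.84] F [0.  0.2 0.2] w 0.0638 j7 -0.22
```

View pics/w10.png

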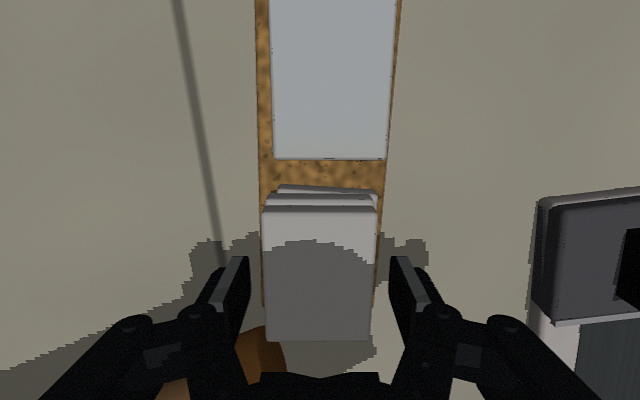

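```bash
python3 -c "
from h import *
c=viewer.camera('wrist')
s=monitor.get_state();Rc=R.from_rotvec(s['tool_rot']).as_matrix()
T=lambda p:(Rc.T@(p-s['eef_pos'])).round(4)
for q in [(262,208),(376,208),(268,340),(370,340)]: print(T(pix2w(c,*q,.042)))
"
```

```text
[ 0.0342 -0.0241  0.0617]
[0.0338 0.0236 0.063 ]
[-0.0321 -0.0246  0.0605]
[-0.0331  0.0241  0.0618]
```

carry_out([
  [[0, 0, 0], 0, 0.6],
  [[0, 0, 0], 0, 0.6],
  [[0, 0, 0], 0, 0.6],
  [[0, 0, 0], 0, 0.6],
  [[0, 0, 0], 0, 0.6],
])

```text
t: 12.85
eef_pos: [0.4353, 0.2237, 0.1059]
tool_rot: [2.292, 2.138, 0.055]
force: [-2.0, -1.0, 10.5]
gripper_width: 0.0481
```

```bash
python3 -c "
from h import *
go(.4333,.2225,.1025,-4)
c=viewer.camera('wrist');cv2.imwrite('pics/w11.png',c['pixels'][:,:,::-1])
go(.4333,.2225,.1025,-4)
"
```

```text
shift [-0.0014 -0.002   0.0033] roll -0.0001 | t 12.85 pos [0.4353 0.2237 0.1059] psi -4.01 tilt [1.73 1.07] F [-2.  -1.  10.5] w 0.0481 j7 -0.22
shift [-0.0014 -0.002   0.0034] roll -0.0002 | t 12.90 pos [0.4353 0.2237 0.1059] psi -4.01 tilt [1.73 1.07] F [-1.6 -0.7 10. ] w 0.0479 j7 -0.22
```

View pics/w11.png

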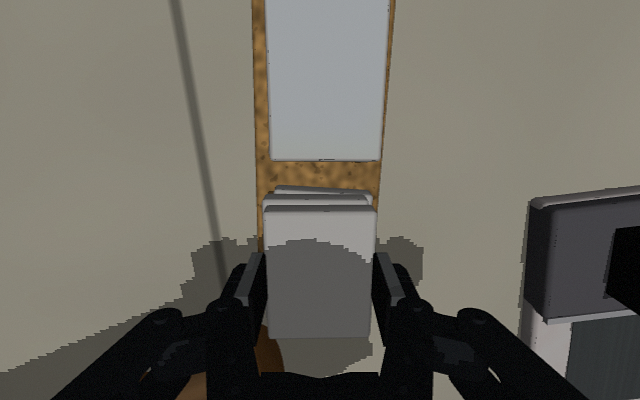

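```bash
python3 -c "
from h import *
go(.434,.223,.17,-4)
go(.6102,.1335,.17,2.67)
go(.6102,.1335,.09,2.67)
"
```

```text
shift [ 0.0005  0.0006 -0.0641] roll -0.0002 | t 12.90 pos [0.4353 0.2237 0.1059] psi -4.01 tilt [1.73 1.07] F [-1.6 -0.7 10. ] w 0.0479 j7 -0.22
shift [-0.0765  0.1826 -0.0604] roll -0.1166 | t 12.90 pos [0.4353 0.2237 0.1059] psi -4.01 tilt [1.73 1.07] F [-1.6 -0.7 10. ] w 0.0479 j7 -0.22
shift [-0.0782  0.1803  0.0195] roll -0.1166 | t 12.90 pos [0.4353 0.2237 0.1059] psi -4.01 tilt [1.73 1.07] F [-1.6 -0.7 10. ] w 0.0479 j7 -0.22
```

carry_out([
  [[0, 0, -0.03], 0, 0.7],
  [[0, 0, -0.065], 0, 0.7],
  [[-0.02, 0.035, -0.065], -0.05, 0.7],
  [[-0.035, 0.073, -0.063], -0.1, 0.7],
  [[-0.05, 0.11, -0.062], -0.117, 0.7],
  [[-0.063, 0.145, -0.06], -0.117, 0.7],
  [[-0.0765, 0.1825, -0.06], -0.117, 0.7],
  [[-0.0765, 0.1825, -0.06], -0.117, 0.7],
])

```text
t: 13.57
eef_pos: [0.6172, 0.1282, 0.1721]
tool_rot: [2.162, 2.252, 0.062]
force: [1.7, -0.1, -0.0]
gripper_width: 0.0477
```

```bash
python3 -c "
from h import *
go(.6102,.1335,.09,2.67)
c=viewer.camera('wrist');cv2.imwrite('pics/w12.png',c['pixels'][:,:,::-1])
go(.6102,.1335,.09,2.67)
"
```

```text
shift [ 0.0044 -0.0102  0.0818] roll -0.0061 | t 13.57 pos [0.6172 0.1282 0.1721] psi 2.32 tilt [2.35 0.88] F [ 1.7 -0.1 -0. ] w 0.0477 j7 0.10
shift [ 0.0022 -0.0064  0.081 ] roll -0.0046 | t 13.62 pos [0.6138 0.1302 0.1712] psi 2.41 tilt [2.04 0.97] F [-1.4 -0.5 -1.6] w 0.0480 j7 0.10
```

View pics/w12.png

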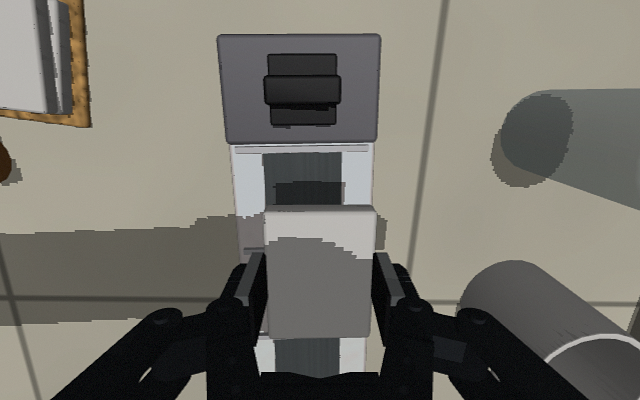

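carry_out([
  [[0.001, -0.003, 0.02], -0.005, 0.7],
  [[0.002, -0.005, 0.045], -0.005, 0.7],
  [[0.002, -0.006, 0.06], -0.005, 0.7],
  [[0.002, -0.006, 0.068], -0.005, 0.7],
  [[0.002, -0.006, 0.07], -0.005, 0.7],
  [[0.002, -0.006, 0.07], -0.005, 0.7],
])

```text
t: 14.12
eef_pos: [0.61, 0.1336, 0.1014]
tool_rot: [2.157, 2.264, 0.058]
force: [-0.0, 0.2, -0.6]
gripper_width: 0.0478
```

```bash
python3 -c "
from h import *
go(.6102,.1335,.09,2.67)
c=viewer.camera('wrist');cv2.imwrite('pics/w13.png',c['pixels'][:,:,::-1])
go(.6102,.1335,.09,2.67)
"
```

```text
shift [-0.0003 -0.0002  0.0114] roll 0.0012 | t 14.12 pos [0.61   0.1336 0.1014] psi 2.74 tilt [2.04 0.98] F [-0.   0.2 -0.6] w 0.0478 j7 0.15
shift [-0.0001 -0.0008  0.012 ] roll 0.0009 | t 14.17 pos [0.6105 0.1335 0.1021] psi 2.72 tilt [2.12 0.99] F [ 0.3 -0.3 -1.2] w 0.0480 j7 0.15
```

View pics/w13.png

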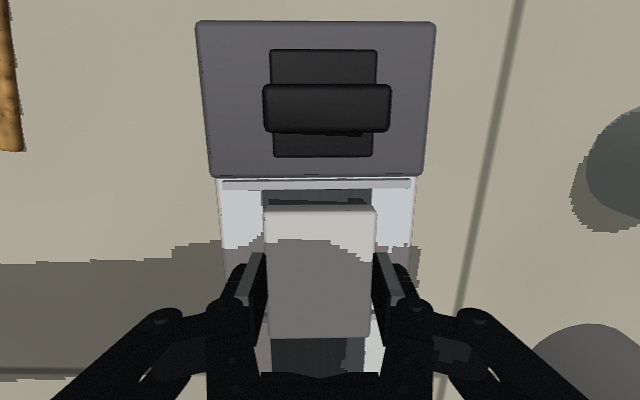

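```bash
python3 -c "
from h import *
c=viewer.camera('wrist')
s=monitor.get_state();Rc=R.from_rotvec(s['tool_rot']).as_matrix()
crop(c,200,160,440,350,3.3,'w13a.png')
T=lambda p:(Rc.T@(p-s['eef_pos'])).round(4)
u=s['eef_pos'][2]-.0759;print(u)
for q,z in [((261,191),.014),((373,191),.014),((268,337),.014),((265,212),u+.012),((376,212),u+.012),((265,205),u),((375,205),u)]: print(pix2w(c,*q,z).round(4),T(pix2w(c,*q,z)))
"
```

```text
0.026476019379398003
[0.5837 0.1673 0.014 ] [ 0.0338 -0.0289  0.0879]
[0.639  0.1694 0.014 ] [0.0332 0.0264 0.09  ]
[0.5873 0.0811 0.014 ] [-0.0524 -0.0294  0.0865]
[0.5884 0.1653 0.0385] [ 0.032  -0.0233  0.0636]
[0.6358 0.167  0.0385] [0.0314 0.024  0.0654]
[0.5871 0.1644 0.0265] [ 0.0309 -0.0252  0.0755]
[0.6378 0.1662 0.0265] [0.0303 0.0256 0.0774]
```

View pics/w13a.png

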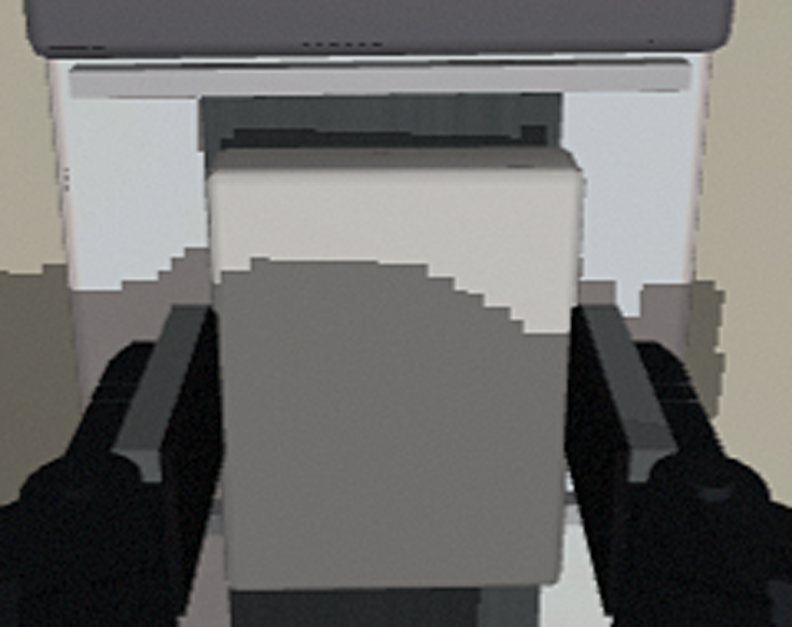

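carry_out([
  [[0.0015, -0.0015, 0.006], 0, 0.7],
  [[0.0015, -0.0015, 0.01], 0, 0.7],
  [[0.0015, -0.0015, 0.0125], 0, 0.7],
  [[0.0015, -0.0015, 0.0125], 0, 0.7],
  [[0.0015, -0.0015, 0.0125], 0, 0.3],
  [[0.0015, -0.0015, 0.0115], 0, 0.28],
  [[0.0015, -0.0015, 0.01], 0, 0.25],
  [[0.0015, -0.0015, 0.0], 0, 0.25],
])

```text
t: 14.88
eef_pos: [0.6083, 0.1347, 0.1013]
tool_rot: [2.158, 2.263, 0.056]
force: [-0.2, -1.4, -0.1]
gripper_width: 0.0642
```

```bash
python3 -c "
from h import *
go(.6102,.1335,.2,2.67)
c=viewer.camera('wrist');cv2.imwrite('pics/w14.png',c['pixels'][:,:,::-1])
go(.6102,.1335,.2,2.67)
"
```

```text
shift [ 0.0002  0.0053 -0.0986] roll 0.0008 | t 14.88 pos [0.6083 0.1347 0.1013] psi 2.71 tilt [2.   0.95] F [-0.2 -1.4 -0.1] w 0.0642 j7 0.15
shift [ 0.0003  0.0041 -0.0958] roll 0.0004 | t 14.93 pos [0.6098 0.1347 0.1041] psi 2.69 tilt [2.24 1.02] F [0.  0.1 1.4] w 0.0641 j7 0.15
```

View pics/w14.png

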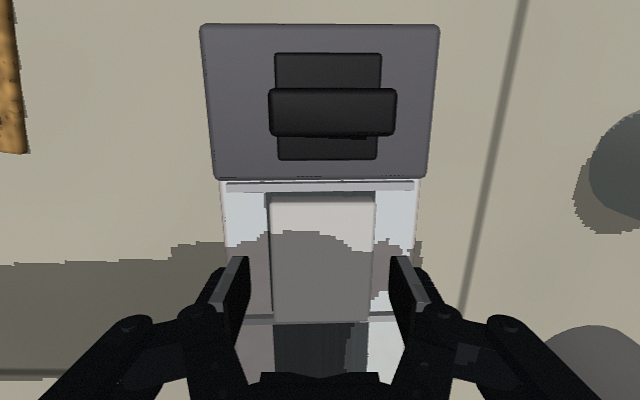

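```bash
python3 -c "
from h import *
go(.434,.222,.2,-4)
"
```

```text
shift [ 0.0971 -0.1676 -0.1011] roll 0.1167 | t 14.93 pos [0.6098 0.1347 0.1041] psi 2.69 tilt [2.24 1.02] F [0.  0.1 1.4] w 0.0641 j7 0.15
```

carry_out([
  [[0, 0, -0.04], 0, 0.25],
  [[0.01, -0.02, -0.08], 0, 0.25],
  [[0.03, -0.055, -0.11], 0.05, 0.25],
  [[0.05, -0.09, -0.12], 0.117, 0.25],
  [[0.07, -0.125, -0.13], 0.117, 0.25],
  [[0.097, -0.155, -0.11], 0.117, 0.25],
  [[0.097, -0.168, -0.07], 0.117, 0.25],
  [[0.097, -0.168, -0.11], 0.117, 0.25],
])

```text
t: 15.6
eef_pos: [0.4233, 0.2219, 0.1965]
tool_rot: [2.28, 2.143, 0.017]
force: [-2.6, -0.2, -0.9]
gripper_width: 0.0638
```

```bash
python3 -c "
from h import *
go(.434,.222,.2,-4)
"
```

```text
shift [ 0.0008  0.0108 -0.0033] roll 0.0082 | t 15.60 pos [0.4233 0.2219 0.1965] psi -3.53 tilt [ 0.93 -0.1 ] F [-2.6 -0.2 -0.9] w 0.0638 j7 -0.37
```

carry_out([
  [[0.001, 0.011, -0.0], 0.008, 0.25],
  [[0.001, 0.011, 0.0], 0.008, 0.25],
  [[0.001, 0.011, 0.0], 0.008, 0.25],
  [[0.001, 0.011, 0.0], 0.008, 0.25],
])

```text
t: 15.93
eef_pos: [0.4345, 0.2218, 0.1971]
tool_rot: [2.289, 2.133, 0.018]
force: [0.4, 0.8, -0.3]
gripper_width: 0.064
```

```bash
python3 -c "
from h import *
go(.434,.222,.2,-4)
c=viewer.camera('wrist');cv2.imwrite('pics/w15.png',c['pixels'][:,:,::-1])
crop(c,240,0,400,260,2.3,'w15a.png')
go(.434,.222,.2,-4)
"
```

```text
shift [ 0.0001 -0.0005 -0.0029] roll -0.0007 | t 15.93 pos [0.4345 0.2218 0.1971] psi -4.04 tilt [ 0.97 -0.06] F [ 0.4  0.8 -0.3] w 0.0640 j7 -0.36
shift [ 0.0002 -0.0005 -0.0028] roll -0.0008 | t 15.98 pos [0.4345 0.2218 0.1972] psi -4.05 tilt [ 0.97 -0.05] F [-0.1 -0.7  0.2] w 0.0643 j7 -0.36
```

View pics/w15a.png

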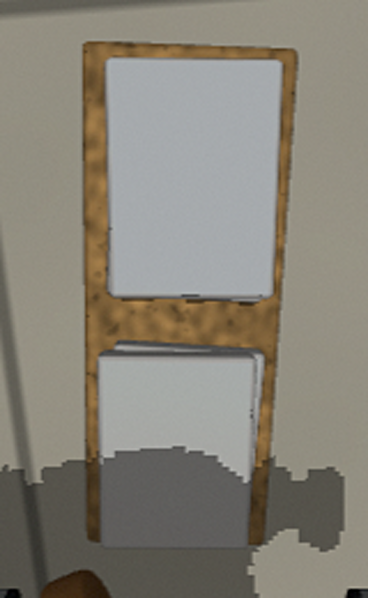

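```bash
cat >> h.py <<'E'
def quad(c,pts,z,u0=0,v0=0,k=1.,pr=True):
    s=monitor.get_state();Rc=R.from_rotvec(s['tool_rot']).as_matrix()
    a=np.array([pix2w(c,u0+(u+.5)/k-.5,v0+(v+.5)/k-.5,z) for u,v in pts]); m=a.mean(0)
    t=np.array([Rc.T@(p-s['eef_pos']) for p in a])
    e=[a[1]-a[0],a[2]-a[3]]; ang=[np.degrees(np.arctan2(v[1],v[0])).round(2) for v in e]
    f=[a[0]-a[3],a[1]-a[2]]; an2=[np.degrees(np.arctan2(v[1],v[0])).round(2)-90 for v in f]
    print("world",m.round(4),"tool",t.mean(0).round(4),"xang",ang,"yang-90",an2,"size",[round(float(np.linalg.norm(v)),4) for v in e+f])
E
python3 -c "
from h import *
c=viewer.camera('wrist')
quad(c,[(100,355),(253,353),(250,547),(101,545)],.030,240,0,2.3)
quad(c,[(107,57),(282,59),(272,298),(109,295)],.030,240,0,2.3)
go(.434,.222,.2,-4)
"
```

```text
world [0.4355 0.2264 0.03  ] tool [ 0.0046 -0.0022  0.1672] xang [np.float64(-3.46), np.float64(-5.33)] yang-90 [np.float64(-5.670000000000002), np.float64(-3.260000000000005)] size [0.0474, 0.0501, 0.0643, 0.0659]
world [0.4463 0.3083 0.03  ] tool [0.0871 0.0028 0.1673] xang [np.float64(-4.47), np.float64(-5.18)] yang-90 [np.float64(-5.269999999999996), np.float64(-4.3700000000000045)] size [0.0483, 0.0493, 0.0645, 0.0651]
shift [ 0.0002 -0.0005 -0.0028] roll -0.0009 | t 16.03 pos [0.4345 0.2218 0.1972] psi -4.05 tilt [ 0.97 -0.05] F [ 0.8  0.3 -0.3] w 0.0644 j7 -0.36
```

```bash
python3 -c "
from h import *
go(.4343,.2240,.0905,-4.4)
"
```

```text
shift [ 0.0022 -0.0022  0.1067] roll 0.0061 | t 16.03 pos [0.4345 0.2218 0.1972] psi -4.05 tilt [ 0.97 -0.05] F [ 0.8  0.3 -0.3] w 0.0644 j7 -0.36
```

carry_out([
  [[0.002, -0.002, 0.03], 0.006, 0.25],
  [[0.002, -0.002, 0.06], 0.006, 0.25],
  [[0.002, -0.002, 0.085], 0.006, 0.25],
  [[0.002, -0.002, 0.1], 0.006, 0.25],
  [[0.002, -0.002, 0.106], 0.006, 0.25],
  [[0.002, -0.002, 0.107], 0.006, 0.25],
  [[0.002, -0.002, 0.107], 0.006, 0.25],
])

```text
t: 16.62
eef_pos: [0.435, 0.2236, 0.0907]
tool_rot: [2.297, 2.125, 0.02]
force: [0.1, -0.3, 0.5]
gripper_width: 0.064
```

```bash
python3 -c "
from h import *
go(.4343,.2240,.0905,-4.4)
c=viewer.camera('wrist');cv2.imwrite('pics/w16.png',c['pixels'][:,:,::-1])
"
```

```text
shift [ 0.0003 -0.0007  0.0002] roll -0.0006 | t 16.62 pos [0.435  0.2236 0.0907] psi -4.44 tilt [ 1.01 -0.03] F [ 0.1 -0.3  0.5] w 0.0640 j7 -0.22
```

View pics/w16.png

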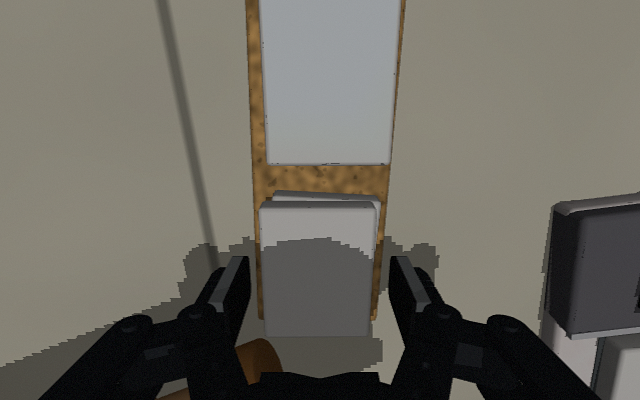

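carry_out([
  [[0, 0, 0], 0, 0.6],
  [[0, 0, 0], 0, 0.65],
  [[0, 0, 0], 0, 0.7],
  [[0, 0, 0], 0, 0.7],
  [[0, 0, -0.02], 0, 0.7],
  [[0, 0, -0.055], 0, 0.7],
  [[0, 0, -0.08], 0, 0.7],
  [[0, 0, -0.08], 0, 0.7],
])

```text
t: 17.33
eef_pos: [0.4364, 0.225, 0.1761]
tool_rot: [2.296, 2.124, 0.038]
force: [-0.1, -0.2, -0.2]
gripper_width: 0.0483
```

```bash
python3 -c "
from h import *
go(.6138,.060,.165,2.67)
c=viewer.camera('wrist');cv2.imwrite('pics/w17.png',c['pixels'][:,:,::-1])
go(.6138,.060,.165,2.67)
"
```

```text
shift [-0.1508  0.1893  0.0147] roll -0.1243 | t 17.33 pos [0.4364 0.225  0.1761] psi -4.46 tilt [1.53 0.39] F [-0.1 -0.2 -0.2] w 0.0483 j7 -0.33
shift [-0.1507  0.1905  0.0125] roll -0.1236 | t 17.38 pos [0.4352 0.2248 0.1741] psi -4.42 tilt [1.37 0.29] F [-0.6  0.7 -0.6] w 0.0483 j7 -0.33
```

View pics/w17.png

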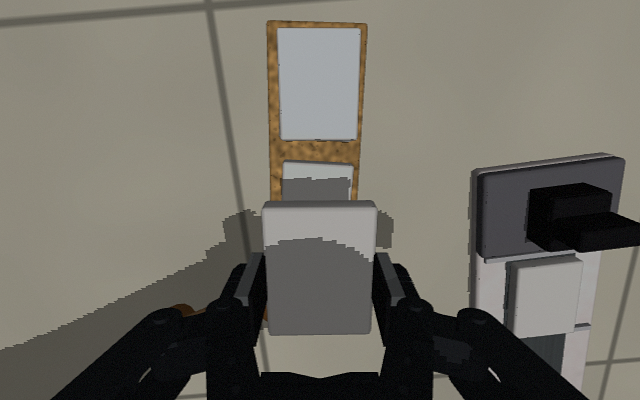

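carry_out([
  [[-0.03, 0.03, 0], -0.05, 0.7],
  [[-0.056, 0.062, 0], -0.1, 0.7],
  [[-0.082, 0.094, 0], -0.124, 0.7],
  [[-0.108, 0.126, 0.002], -0.124, 0.7],
  [[-0.134, 0.158, 0.005], -0.124, 0.7],
  [[-0.151, 0.188, 0.012], -0.124, 0.7],
  [[-0.151, 0.1905, 0.0125], -0.124, 0.7],
  [[-0.151, 0.1905, 0.04], -0.124, 0.7],
])

```text
t: 18.05
eef_pos: [0.6187, 0.057, 0.1404]
tool_rot: [2.159, 2.253, 0.042]
force: [0.6, 0.8, -0.1]
gripper_width: 0.0477
```

```bash
python3 -c "
from h import *
go(.6138,.060,.098,2.67)
"
```

```text
shift [ 0.003  -0.0062  0.0422] roll -0.004 | t 18.05 pos [0.6187 0.057  0.1404] psi 2.44 tilt [1.91 0.29] F [ 0.6  0.8 -0.1] w 0.0477 j7 0.24
```

carry_out([
  [[0.003, -0.006, 0.02], -0.004, 0.7],
  [[0.003, -0.006, 0.035], -0.004, 0.7],
  [[0.003, -0.006, 0.042], -0.004, 0.7],
  [[0.003, -0.006, 0.042], -0.004, 0.7],
  [[0.003, -0.006, 0.042], -0.004, 0.7],
])

```text
t: 18.47
eef_pos: [0.6139, 0.06, 0.098]
tool_rot: [2.155, 2.258, 0.041]
force: [0.1, -0.0, -0.4]
gripper_width: 0.0479
```

```bash
python3 -c "
from h import *
go(.6138,.060,.0895,2.67)
c=viewer.camera('wrist')
crop(c,200,140,440,350,3.3,'w18a.png')
go(.6138,.060,.0895,2.67)
"
```

```text
shift [-0.0001 -0.0003  0.0085] roll 0.0 | t 18.47 pos [0.6139 0.06   0.098 ] psi 2.67 tilt [1.87 0.28] F [ 0.1 -0.  -0.4] w 0.0479 j7 0.27
shift [-0.     -0.0009  0.0092] roll 0.0001 | t 18.52 pos [0.6144 0.06   0.0987] psi 2.68 tilt [1.96 0.29] F [-0.4  0.  -0.4] w 0.0478 j7 0.27
```

View pics/w18a.png

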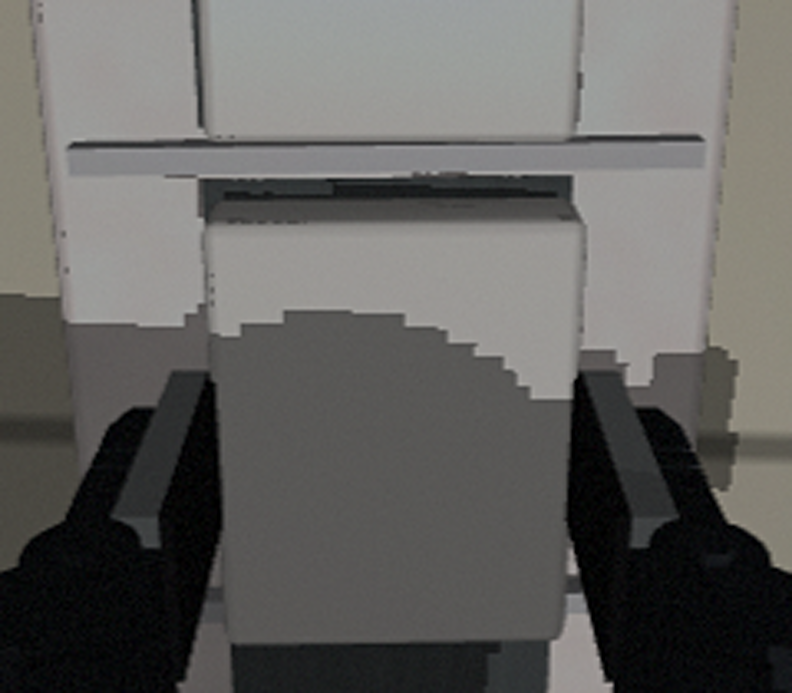

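carry_out([
  [[0.0, -0.0015, 0.005], 0, 0.7],
  [[0.0, -0.0015, 0.008], 0, 0.7],
  [[0.0, -0.0015, 0.01], 0, 0.7],
  [[0.0, -0.0015, 0.01], 0, 0.7],
  [[0.0, -0.0015, 0.01], 0, 0.3],
  [[0, -0.0015, 0.009], 0, 0.28],
  [[0.0, -0.0015, 0.006], 0, 0.25],
  [[0, -0.0015, -0.015], 0, 0.25],
])

```text
t: 19.18
eef_pos: [0.6104, 0.06, 0.1112]
tool_rot: [2.156, 2.26, 0.035]
force: [-0.8, -0.3, 0.1]
gripper_width: 0.0642
```

```bash
python3 -c "
from h import *
go(.434,.222,.2,-4)
c=viewer.camera('wrist');cv2.imwrite('pics/w19.png',c['pixels'][:,:,::-1])
go(.434,.222,.2,-4)
"
```

```text
shift [ 0.1704 -0.1661 -0.0931] roll 0.1167 | t 19.18 pos [0.6104 0.06   0.1112] psi 2.69 tilt [1.61 0.23] F [-0.8 -0.3  0.1] w 0.0642 j7 0.26
shift [ 0.1707 -0.1685 -0.089 ] roll 0.116 | t 19.23 pos [0.6134 0.0597 0.1167] psi 2.65 tilt [2.12 0.32] F [0.1 0.2 2.5] w 0.0640 j7 0.26
```

View pics/w19.png

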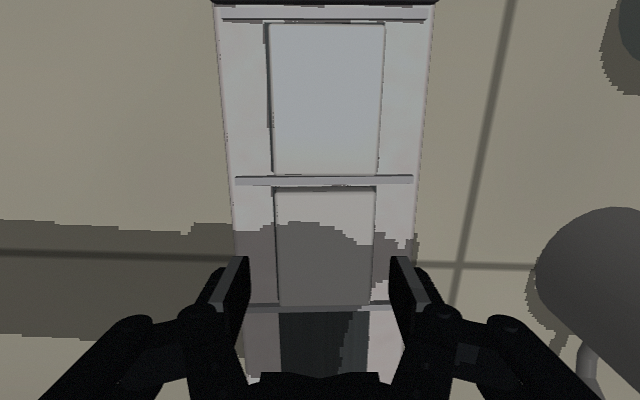

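carry_out([
  [[0.01, -0.01, -0.035], 0, 0.25],
  [[0.035, -0.035, -0.06], 0.03, 0.25],
  [[0.06, -0.065, -0.08], 0.06, 0.25],
  [[0.09, -0.095, -0.09], 0.117, 0.25],
  [[0.12, -0.12, -0.11], 0.117, 0.25],
  [[0.15, -0.145, -0.12], 0.117, 0.25],
  [[0.17, -0.168, -0.09], 0.117, 0.25],
  [[0.171, -0.168, -0.06], 0.117, 0.25],
])

```text
t: 19.9
eef_pos: [0.4328, 0.2287, 0.173]
tool_rot: [2.275, 2.141, 0.06]
force: [0.2, 0.7, -0.2]
gripper_width: 0.0641
```

```bash
python3 -c "
from h import *
go(.434,.222,.18,-4)
"
```

```text
shift [-0.0065  0.0019 -0.007 ] roll 0.0086 | t 19.90 pos [0.4328 0.2287 0.173 ] psi -3.51 tilt [2.28 0.81] F [ 0.2  0.7 -0.2] w 0.0641 j7 -0.32
```

carry_out([
  [[-0.006, 0.002, 0.02], 0.008, 0.25],
  [[-0.006, 0.002, 0.0], 0.008, 0.25],
  [[-0.006, 0.002, -0.03], 0.008, 0.25],
])

```text
t: 20.15
eef_pos: [0.4311, 0.2214, 0.2004]
tool_rot: [2.283, 2.132, 0.047]
force: [0.5, 0.8, 0.4]
gripper_width: 0.0641
```

```bash
python3 -c "
from h import *
go(.434,.222,.18,-4)
"
```

```text
shift [0.0006 0.0022 0.0205] roll 0.0012 | t 20.15 pos [0.4311 0.2214 0.2004] psi -3.93 tilt [1.93 0.46] F [0.5 0.8 0.4] w 0.0641 j7 -0.36
```

carry_out([
  [[0.0, 0.002, 0.01], 0, 0.25],
  [[0, 0.002, 0.01], 0, 0.25],
  [[0, 0.002, 0.01], 0, 0.25],
])

```text
t: 20.4
eef_pos: [0.4331, 0.2212, 0.1904]
tool_rot: [2.284, 2.132, 0.046]
force: [-1.0, -0.2, 0.4]
gripper_width: 0.0639
```

```bash
python3 -c "
from h import *
c=viewer.camera('wrist')
crop(c,240,0,400,260,2.3,'w20a.png')
go(.434,.222,.18,-4)
"
```

```text
shift [0.0008 0.0005 0.0103] roll 0.0011 | t 20.45 pos [0.4331 0.2211 0.1903] psi -3.94 tilt [1.9  0.44] F [ 0.1 -0.1 -0.2] w 0.0643 j7 -0.34
```

View pics/w20a.png

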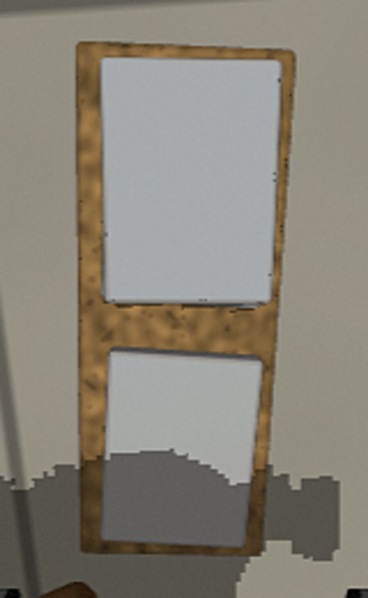

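```bash
python3 -c "
from h import *
c=viewer.camera('wrist')
quad(c,[(110,352),(262,360),(246,548),(102,540)],.018,240,0,2.3)
go(.434,.222,.18,-4)
"
```

```text
world [0.4381 0.2255 0.018 ] tool [ 0.003  -0.001   0.1724] xang [np.float64(-7.29), np.float64(-8.22)] yang-90 [np.float64(-7.989999999999995), np.float64(-6.959999999999994)] size [0.0483, 0.0495, 0.0646, 0.0654]
shift [0.0009 0.0004 0.0103] roll 0.0011 | t 20.50 pos [0.4332 0.2211 0.1903] psi -3.94 tilt [1.9  0.44] F [-0.2 -0.2  0.2] w 0.0637 j7 -0.34
```

```bash
python3 -c "
from h import *
go(.4358,.2225,.0797,-7.6)
"
```

```text
shift [ 0.0005 -0.0011  0.1106] roll 0.0639 | t 20.50 pos [0.4332 0.2211 0.1903] psi -3.94 tilt [1.9  0.44] F [-0.2 -0.2  0.2] w 0.0637 j7 -0.34
```

carry_out([
  [[0.0005, -0.001, 0.03], 0.064, 0.25],
  [[0.0005, -0.001, 0.06], 0.064, 0.25],
  [[0.0005, -0.001, 0.085], 0.064, 0.25],
  [[0.0005, -0.001, 0.1], 0.064, 0.25],
  [[0.0005, -0.001, 0.108], 0.064, 0.25],
  [[0.0005, -0.001, 0.1105], 0.064, 0.25],
  [[0.0005, -0.001, 0.1105], 0.064, 0.25],
])

```text
t: 21.08
eef_pos: [0.436, 0.2223, 0.0796]
tool_rot: [2.352, 2.058, 0.046]
force: [-0.2, -0.0, -0.3]
gripper_width: 0.0642
```

```bash
python3 -c "
from h import *
go(.4358,.2225,.0797,-7.6)
c=viewer.camera('wrist');cv2.imwrite('pics/w21.png',c['pixels'][:,:,::-1])
"
```

```text
shift [ 0.0002 -0.0002 -0.0001] roll -0.0006 | t 21.08 pos [0.436  0.2223 0.0796] psi -7.64 tilt [1.88 0.41] F [-0.2 -0.  -0.3] w 0.0642 j7 -0.22
```

View pics/w21.png

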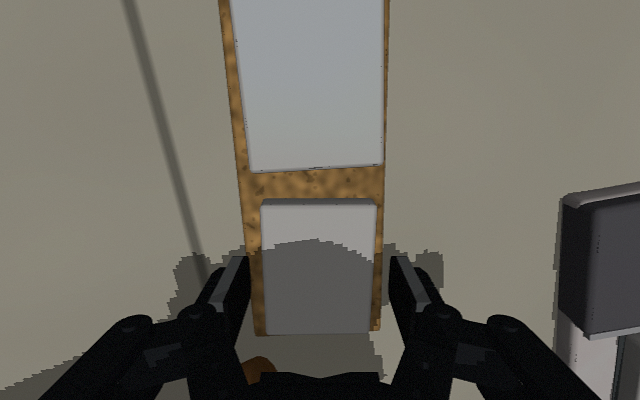

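Tile square and centred between the jaws (columns 261–377, fingers 249–391). Close and lift.

carry_out([
  [[0, 0, 0], 0, 0.6],
  [[0, 0, 0], 0, 0.65],
  [[0, 0, 0], 0, 0.7],
  [[0, 0, 0], 0, 0.7],
  [[0, 0, -0.02], 0, 0.7],
  [[0, 0, -0.055], 0, 0.7],
  [[0, 0, -0.09], 0, 0.7],
  [[0, 0, -0.09], 0, 0.7],
])

```text
t: 21.8
eef_pos: [0.4363, 0.2229, 0.1761]
tool_rot: [2.352, 2.057, 0.066]
force: [-0.4, 1.3, -1.0]
gripper_width: 0.0477
```

```bash
python3 -c "
from h import *
# bay2 target ~ (.6174,-.016)
go(.6174,-.016,.16,2.67)
c=viewer.camera('wrist');cv2.imwrite('pics/w22.png',c['pixels'][:,:,::-1])
go(.6174,-.016,.16,2.67)
"
```

```text
shift [-0.213   0.2106  0.0202] roll -0.1806 | t 21.80 pos [0.4363 0.2229 0.1761] psi -7.68 tilt [2.47 0.88] F [-0.4  1.3 -1. ] w 0.0477 j7 -0.36
shift [-0.2129  0.2118  0.0179] roll -0.1796 | t 21.85 pos [0.4351 0.2228 0.1738] psi -7.63 tilt [2.3  0.79] F [ 1.   0.8 -2.6] w 0.0474 j7 -0.36
```

View pics/w22.png

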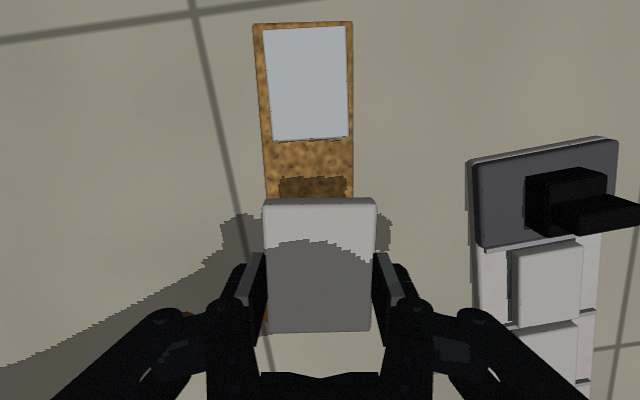

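carry_out([
  [[-0.028, 0.028, 0], -0.05, 0.7],
  [[-0.056, 0.056, 0], -0.1, 0.7],
  [[-0.084, 0.084, 0], -0.15, 0.7],
  [[-0.112, 0.112, 0.0], -0.18, 0.7],
  [[-0.14, 0.14, 0.0], -0.18, 0.7],
  [[-0.168, 0.168, 0.005], -0.18, 0.7],
  [[-0.196, 0.195, 0.012], -0.18, 0.7],
  [[-0.213, 0.2105, 0.018], -0.18, 0.7],
])

```text
t: 22.52
eef_pos: [0.6177, -0.0204, 0.1593]
tool_rot: [2.157, 2.253, 0.058]
force: [0.8, -0.7, -1.0]
gripper_width: 0.0481
```

```bash
python3 -c "
from h import *
go(.6161,-.0165,.098,2.67)
"
```

```text
shift [ 0.0034 -0.004   0.0612] roll -0.0033 | t 22.52 pos [ 0.6177 -0.0204  0.1593] psi 2.48 tilt [2.38 0.66] F [ 0.8 -0.7 -1. ] w 0.0481 j7 0.38
```

carry_out([
  [[0.003, -0.004, 0.02], -0.003, 0.7],
  [[0.003, -0.004, 0.045], -0.003, 0.7],
  [[0.003, -0.004, 0.057], -0.003, 0.7],
  [[0.003, -0.004, 0.061], -0.003, 0.7],
  [[0.003, -0.004, 0.061], -0.003, 0.7],
  [[0.003, -0.004, 0.061], -0.003, 0.7],
])

```text
t: 23.02
eef_pos: [0.6164, -0.0165, 0.0986]
tool_rot: [2.153, 2.256, 0.058]
force: [-0.1, -0.3, -1.6]
gripper_width: 0.0478
```

```bash
python3 -c "
from h import *
c=viewer.camera('wrist')
crop(c,200,140,440,350,3.3,'w23a.png')
go(.6161,-.0165,.0895,2.67)
"
```

```text
shift [-0.     -0.001   0.0097] roll 0.0002 | t 23.07 pos [ 0.6167 -0.0166  0.0992] psi 2.68 tilt [2.48 0.67] F [-0.5 -0.1 -0.7] w 0.0476 j7 0.42
```

View pics/w23a.png

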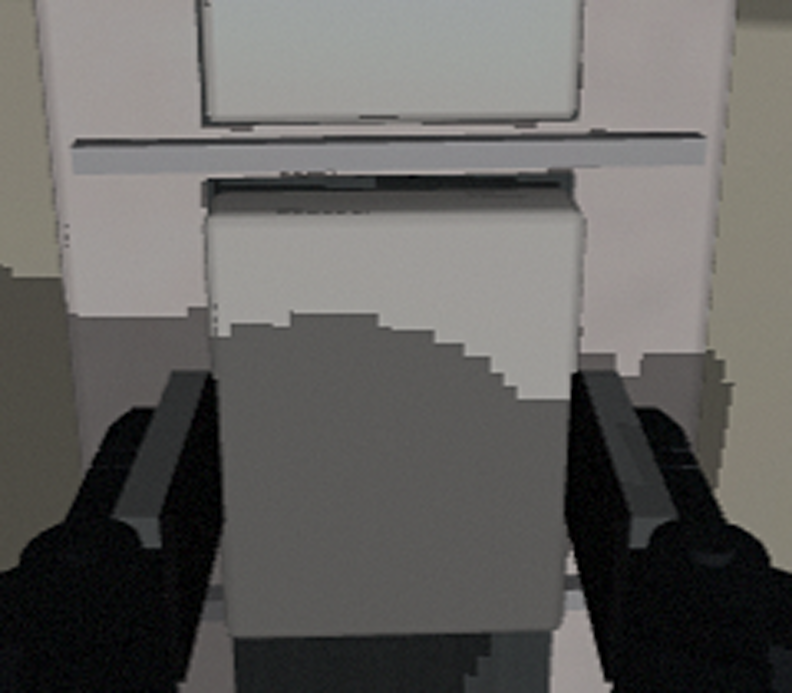

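carry_out([
  [[-0.0005, -0.0015, 0.005], 0, 0.7],
  [[-0.0005, -0.0015, 0.008], 0, 0.7],
  [[-0.0005, -0.0015, 0.0102], 0, 0.7],
  [[-0.0005, -0.0015, 0.0102], 0, 0.7],
  [[-0.0005, -0.0015, 0.0102], 0, 0.3],
  [[-0.0005, -0.0015, 0.009], 0, 0.28],
  [[-0.0005, -0.0015, 0.006], 0, 0.25],
  [[-0.0005, -0.0015, -0.015], 0, 0.25],
])

```text
t: 23.73
eef_pos: [0.6127, -0.0169, 0.1116]
tool_rot: [2.155, 2.259, 0.053]
force: [0.3, 1.3, -0.3]
gripper_width: 0.0641
```

```bash
python3 -c "
from h import *
go(.444,.306,.2,-4.5)
c=viewer.camera('wrist');cv2.imwrite('pics/w24.png',c['pixels'][:,:,::-1])
go(.444,.306,.2,-4.5)
"
```

```text
shift [ 0.3314 -0.1498 -0.0909] roll 0.1256 | t 23.73 pos [ 0.6127 -0.0169  0.1116] psi 2.70 tilt [2.13 0.65] F [ 0.3  1.3 -0.3] w 0.0641 j7 0.41
shift [ 0.3321 -0.1523 -0.087 ] roll 0.1249 | t 23.78 pos [ 0.6155 -0.0176  0.1171] psi 2.66 tilt [2.64 0.67] F [ 1.1 -0.5  2.5] w 0.0639 j7 0.41
```

View pics/w24.png

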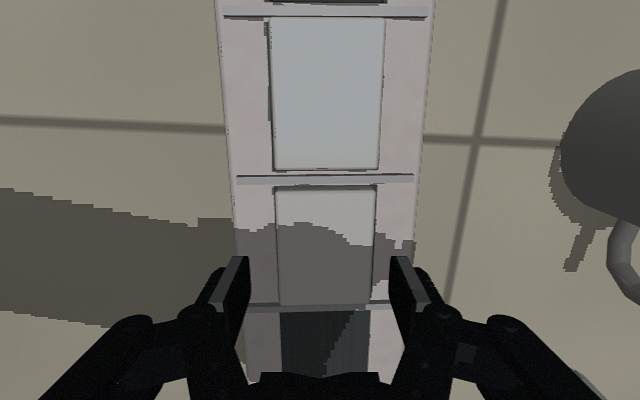

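carry_out([
  [[0.01, -0.005, -0.035], 0, 0.25],
  [[0.04, -0.025, -0.06], 0.03, 0.25],
  [[0.075, -0.045, -0.08], 0.06, 0.25],
  [[0.11, -0.065, -0.087], 0.125, 0.25],
  [[0.145, -0.085, -0.087], 0.125, 0.25],
  [[0.18, -0.105, -0.087], 0.125, 0.25],
  [[0.215, -0.125, -0.087], 0.125, 0.25],
  [[0.25, -0.14, -0.087], 0.125, 0.25],
])

```text
t: 24.45
eef_pos: [0.4582, 0.2261, 0.2002]
tool_rot: [2.29, 2.118, 0.066]
force: [1.0, -0.2, -0.0]
gripper_width: 0.0636
```

```bash
python3 -c "
from h import *
go(.444,.306,.2,-4.5)
"
```

```text
shift [ 0.0786 -0.0204  0.0005] roll 0.0001 | t 24.45 pos [0.4582 0.2261 0.2002] psi -4.49 tilt [2.63 0.73] F [ 1.  -0.2 -0. ] w 0.0636 j7 -0.32
```

carry_out([
  [[0.02, 0.025, -0.01], 0, 0.25],
  [[0.04, 0.05, -0.01], 0, 0.25],
  [[0.06, 0.058, -0.01], 0, 0.25],
  [[0.07, 0.023, -0.02], 0, 0.25],
  [[0.078, -0.007, 0.0], 0, 0.25],
  [[0.079, -0.02, 0.04], 0, 0.25],
  [[0.079, -0.02, 0.0], 0, 0.25],
])

```text
t: 25.03
eef_pos: [0.434, 0.3047, 0.1822]
tool_rot: [2.279, 2.124, 0.005]
force: [-2.2, 0.3, -1.9]
gripper_width: 0.0639
```

```bash
python3 -c "
from h import *
go(.444,.306,.2,-4.5)
"
```

```text
shift [ 0.0017  0.0103 -0.0176] roll 0.0081 | t 25.03 pos [0.434  0.3047 0.1822] psi -4.04 tilt [ 1.16 -1.  ] F [-2.2  0.3 -1.9] w 0.0639 j7 -0.46
```

Works: tilt is down. Settle over the far stack and look.

carry_out([
  [[0.001, 0.01, 0.0], 0.008, 0.25],
  [[0.001, 0.01, 0.0], 0.008, 0.25],
  [[0.001, 0.01, 0.0], 0.008, 0.25],
  [[0.001, 0.01, 0.0], 0.008, 0.25],
])

```text
t: 25.37
eef_pos: [0.4442, 0.3048, 0.1829]
tool_rot: [2.288, 2.114, 0.006]
force: [-0.1, 0.3, 0.3]
gripper_width: 0.0642
```

```bash
python3 -c "
from h import *
c=viewer.camera('wrist')
crop(c,200,100,440,300,3.3,'w25a.png')
go(.444,.306,.2,-4.5)
"
```

```text
shift [ 0.001   0.     -0.0169] roll -0.0007 | t 25.42 pos [0.4443 0.3047 0.1831] psi -4.54 tilt [ 1.2  -0.92] F [-0.  -0.6 -0.1] w 0.0641 j7 -0.45
```

View pics/w25a.png

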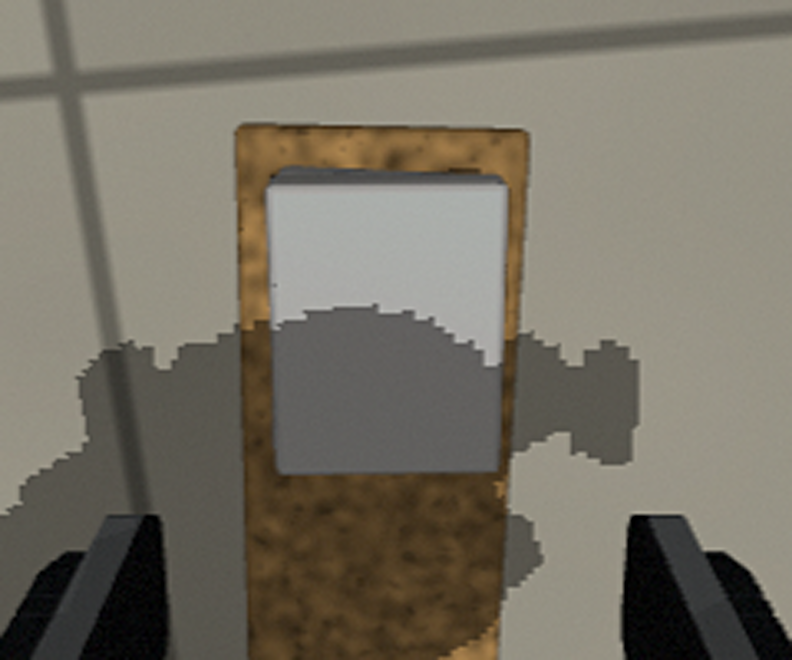

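```bash
python3 -c "
from h import *
c=viewer.camera('wrist')
quad(c,[(267,184),(507,184),(499,472),(278,474)],.030,200,100,3.3)
"
```

```text
world [0.4465 0.3086 0.03  ] tool [ 0.0061 -0.0014  0.1532] xang [np.float64(-4.79), np.float64(-4.59)] yang-90 [np.float64(-4.549999999999997), np.float64(-4.170000000000002)] size [0.0487, 0.0491, 0.0651, 0.065]
```

```bash
python3 -c "
from h import *
go(.445,.3075,.0905,-4.6)
"
```

```text
shift [ 0.0041 -0.0015  0.0927] roll 0.001 | t 25.47 pos [0.4443 0.3048 0.1833] psi -4.54 tilt [ 1.21 -0.9 ] F [0.5 0.9 0.5] w 0.0642 j7 -0.45
```

carry_out([
  [[0.004, -0.0015, 0.03], 0.001, 0.25],
  [[0.004, -0.0015, 0.06], 0.001, 0.25],
  [[0.004, -0.0015, 0.08], 0.001, 0.25],
  [[0.004, -0.0015, 0.09], 0.001, 0.25],
  [[0.004, -0.0015, 0.0925], 0.001, 0.25],
  [[0.004, -0.0015, 0.0925], 0.001, 0.25],
])

```text
t: 25.97
eef_pos: [0.4454, 0.3073, 0.091]
tool_rot: [2.291, 2.112, 0.008]
force: [-0.2, -0.0, 1.2]
gripper_width: 0.0639
```

```bash
python3 -c "
from h import *
go(.445,.3075,.0905,-4.6)
c=viewer.camera('wrist');cv2.imwrite('pics/w26.png',c['pixels'][:,:,::-1])
"
```

```text
shift [ 0.0002 -0.0004  0.0005] roll -0.0005 | t 25.97 pos [0.4454 0.3073 0.091 ] psi -4.63 tilt [ 1.22 -0.89] F [-0.2 -0.   1.2] w 0.0639 j7 -0.35
```

View pics/w26.png

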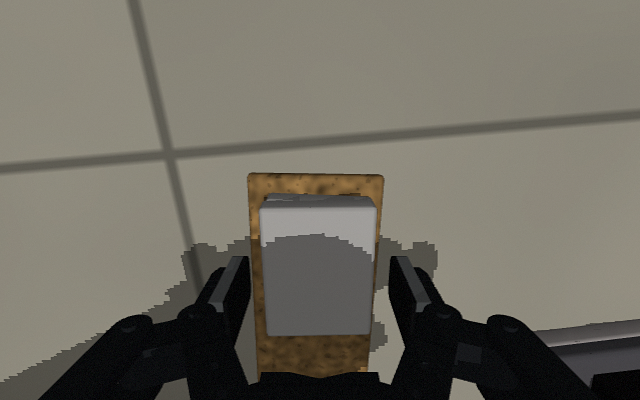

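carry_out([
  [[0, 0, 0], 0, 0.6],
  [[0, 0, 0], 0, 0.65],
  [[0, 0, 0], 0, 0.7],
  [[0, 0, 0], 0, 0.7],
  [[0, 0, -0.02], 0, 0.7],
  [[0, 0, -0.055], 0, 0.7],
  [[0, 0, -0.09], 0, 0.7],
  [[0, 0, -0.09], 0, 0.7],
])

```text
t: 26.68
eef_pos: [0.4471, 0.3106, 0.1884]
tool_rot: [2.291, 2.111, 0.031]
force: [0.6, 0.7, -1.2]
gripper_width: 0.0477
```

```bash
python3 -c "
from h import *
c=viewer.camera('wrist');cv2.imwrite('pics/w27.png',c['pixels'][:,:,::-1])
go(.6205,-.0905,.18,2.67)
"
```

```text
shift [-0.3852  0.2063  0.0141] roll -0.1274 | t 26.73 pos [0.4458 0.3102 0.1859] psi -4.63 tilt [ 1.66 -0.44] F [ 0.1 -0.3 -1.3] w 0.0481 j7 -0.45
```

View pics/w27.png

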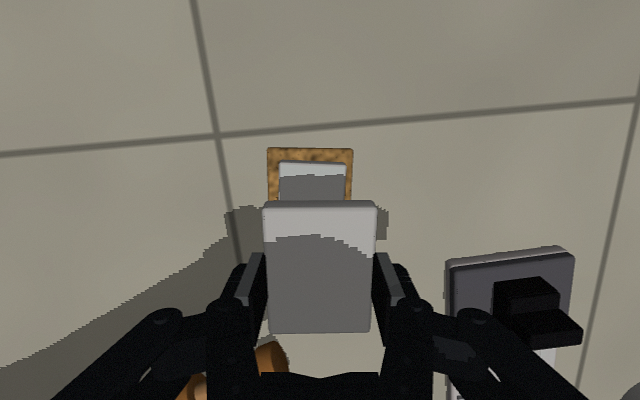

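carry_out([
  [[-0.03, 0.016, 0], -0.03, 0.7],
  [[-0.065, 0.035, 0], -0.06, 0.7],
  [[-0.1, 0.053, 0], -0.09, 0.7],
  [[-0.135, 0.072, 0.0], -0.127, 0.7],
  [[-0.17, 0.09, 0.0], -0.127, 0.7],
  [[-0.205, 0.11, 0.0], -0.127, 0.7],
  [[-0.24, 0.128, 0.0], -0.127, 0.7],
  [[-0.27, 0.145, 0.0], -0.127, 0.7],
])

```text
t: 27.4
eef_pos: [0.5684, 0.0265, 0.1914]
tool_rot: [2.153, 2.251, 0.022]
force: [0.5, -0.1, -0.6]
gripper_width: 0.048
```

```bash
python3 -c "
from h import *
go(.6205,-.0905,.16,2.67)
"
```

```text
shift [-0.1189  0.046   0.0338] roll -0.0021 | t 27.40 pos [0.5684 0.0265 0.1914] psi 2.55 tilt [ 1.63 -0.46] F [ 0.5 -0.1 -0.6] w 0.0480 j7 0.25
```

carry_out([
  [[-0.035, 0.013, 0], -0.002, 0.7],
  [[-0.07, 0.026, 0], -0.002, 0.7],
  [[-0.1, 0.04, 0.01], -0.002, 0.7],
  [[-0.117, 0.046, 0.02], -0.002, 0.7],
  [[-0.119, 0.046, 0.034], -0.002, 0.7],
  [[-0.119, 0.046, 0.034], -0.002, 0.7],
  [[-0.119, 0.046, 0.034], -0.002, 0.7],
])

```text
t: 27.98
eef_pos: [0.6194, -0.0894, 0.1583]
tool_rot: [2.153, 2.257, 0.019]
force: [0.8, 0.9, -1.1]
gripper_width: 0.0479
```

```bash
python3 -c "
from h import *
go(.6203,-.0908,.0985,2.67)
"
```

```text
shift [-0.001  -0.0006  0.0598] roll 0.0005 | t 27.98 pos [ 0.6194 -0.0894  0.1583] psi 2.70 tilt [ 1.42 -0.38] F [ 0.8  0.9 -1.1] w 0.0479 j7 0.48
```

carry_out([
  [[-0.001, -0.0005, 0.02], 0, 0.7],
  [[-0.001, -0.0005, 0.045], 0, 0.7],
  [[-0.001, -0.0005, 0.056], 0, 0.7],
  [[-0.001, -0.0005, 0.06], 0, 0.7],
  [[-0.001, -0.0005, 0.06], 0, 0.7],
  [[-0.001, -0.0005, 0.06], 0, 0.7],
])

```text
t: 28.48
eef_pos: [0.6209, -0.0903, 0.0992]
tool_rot: [2.151, 2.257, 0.02]
force: [0.0, 0.7, -1.0]
gripper_width: 0.0477
```

```bash
python3 -c "
from h import *
c=viewer.camera('wrist')
crop(c,200,140,440,350,3.3,'w28a.png')
go(.6203,-.0908,.0895,2.67)
"
```

```text
shift [-0.0001 -0.0011  0.0101] roll 0.0011 | t 28.53 pos [ 0.6212 -0.0906  0.0996] psi 2.73 tilt [ 1.54 -0.39] F [ 0.2 -0.3 -0.8] w 0.0479 j7 0.53
```

View pics/w28a.png

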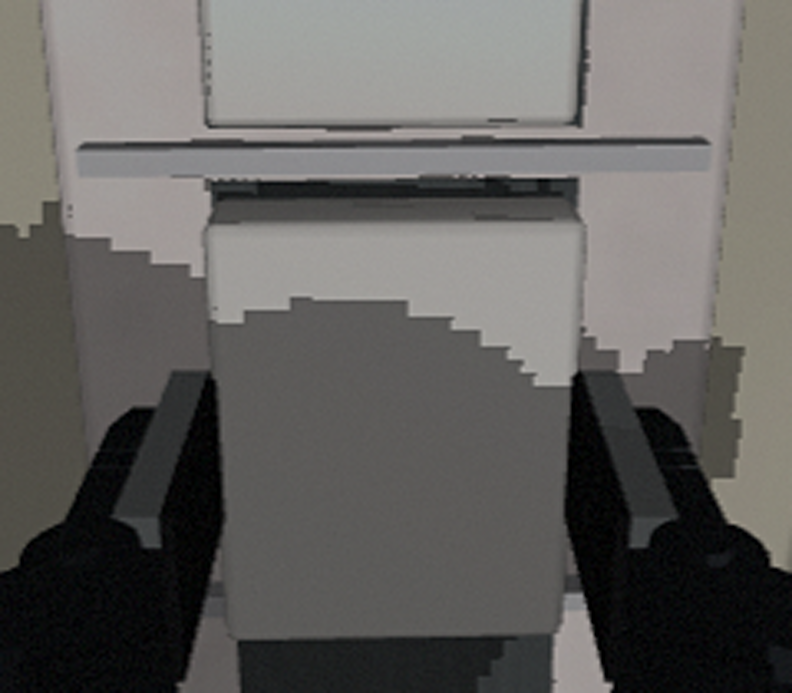

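carry_out([
  [[0, -0.0005, 0.005], 0, 0.7],
  [[0, -0.0005, 0.008], 0, 0.7],
  [[0, -0.0005, 0.0105], 0, 0.7],
  [[0, -0.0005, 0.0105], 0, 0.7],
  [[0, -0.0005, 0.0105], 0, 0.3],
  [[0, -0.0005, 0.0095], 0, 0.28],
  [[0, -0.0005, 0.006], 0, 0.25],
  [[0, -0.0005, -0.015], 0, 0.25],
])

```text
t: 29.2
eef_pos: [0.6184, -0.09, 0.112]
tool_rot: [2.155, 2.26, 0.015]
force: [-0.1, 0.7, -0.2]
gripper_width: 0.0641
```

```bash
python3 -c "
from h import *
c=viewer.camera('wrist');cv2.imwrite('pics/w29.png',c['pixels'][:,:,::-1])
go(.444,.306,.19,-4.5)
"
```

```text
shift [ 0.4043 -0.1561 -0.0805] roll 0.1257 | t 29.25 pos [ 0.6212 -0.091   0.1176] psi 2.71 tilt [ 1.7  -0.41] F [ 1.  -1.2  3.2] w 0.0645 j7 0.52
```

View pics/w29.png

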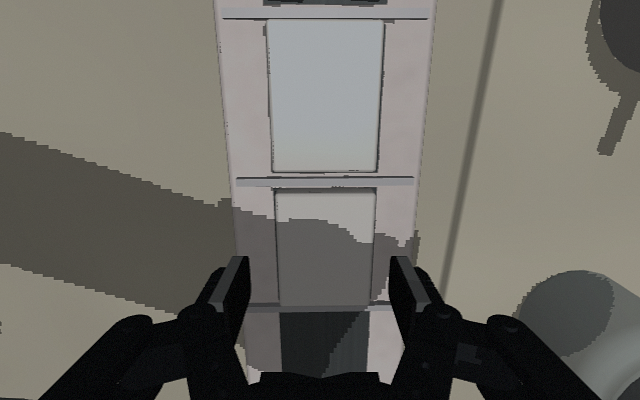

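Placed in bay 1. Back for the last tile.

carry_out([
  [[0.01, -0.005, -0.035], 0, 0.25],
  [[0.045, -0.02, -0.06], 0.03, 0.25],
  [[0.08, -0.035, -0.075], 0.06, 0.25],
  [[0.115, -0.048, -0.08], 0.09, 0.25],
  [[0.15, -0.06, -0.08], 0.126, 0.25],
  [[0.185, -0.074, -0.08], 0.126, 0.25],
  [[0.22, -0.088, -0.08], 0.126, 0.25],
  [[0.255, -0.1, -0.08], 0.126, 0.25],
])

```text
t: 29.92
eef_pos: [0.506, 0.161, 0.1929]
tool_rot: [2.289, 2.115, 0.028]
force: [-0.5, 1.0, -0.1]
gripper_width: 0.064
```

```bash
python3 -c "
from h import *
go(.444,.306,.18,-4.5)
"
```

```text
shift [ 0.1396 -0.0736  0.0101] roll -0.0005 | t 29.92 pos [0.506  0.161  0.1929] psi -4.53 tilt [ 1.74 -0.36] F [-0.5  1.  -0.1] w 0.0640 j7 -0.14
```

carry_out([
  [[0.035, -0.02, 0.0], 0, 0.25],
  [[0.07, -0.04, 0.0], 0, 0.25],
  [[0.105, -0.055, 0.0], 0, 0.25],
  [[0.135, -0.07, 0.005], 0, 0.25],
  [[0.14, -0.0735, 0.01], 0, 0.25],
  [[0.14, -0.0735, 0.01], 0, 0.25],
  [[0.14, -0.0735, 0.01], 0, 0.25],
  [[0.14, -0.0735, 0.01], 0, 0.25],
])

```text
t: 30.58
eef_pos: [0.4451, 0.3045, 0.1805]
tool_rot: [2.291, 2.111, 0.029]
force: [-1.4, 0.2, -0.0]
gripper_width: 0.064
```

```bash
python3 -c "
from h import *
c=viewer.camera('wrist')
crop(c,200,100,440,300,3.3,'w30a.png')
go(.444,.306,.18,-4.5)
"
```

```text
shift [ 0.0016 -0.0014  0.0005] roll -0.0042 | t 30.63 pos [0.4453 0.3043 0.1806] psi -4.74 tilt [ 1.79 -0.38] F [-0.4  0.7 -0. ] w 0.0639 j7 -0.43
```

View pics/w30a.png

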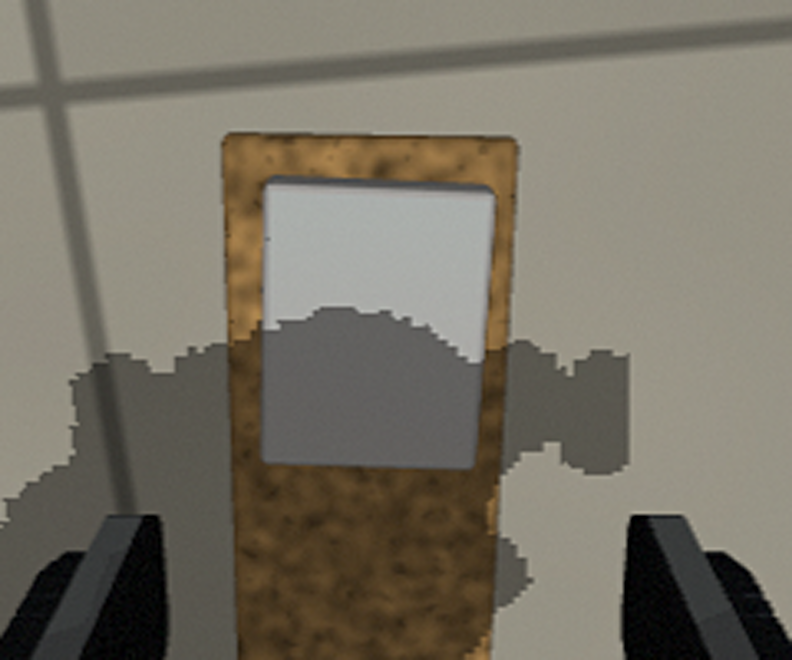

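```bash
python3 -c "
from h import *
c=viewer.camera('wrist')
quad(c,[(263,184),(494,192),(475,468),(261,462)],.018,200,100,3.3)
go(.4438,.307,.0797,-6.3)
"
```

```text
world [0.446  0.3073 0.018 ] tool [ 0.0035 -0.0047  0.1625] xang [np.float64(-7.09), np.float64(-7.36)] yang-90 [np.float64(-7.290000000000006), np.float64(-6.969999999999999)] size [0.049, 0.0494, 0.0646, 0.0648]
shift [ 0.0028 -0.0049  0.1008] roll 0.0272 | t 30.68 pos [0.4453 0.3044 0.1806] psi -4.74 tilt [ 1.79 -0.36] F [-0.4 -0.3  0.5] w 0.0642 j7 -0.43
```

carry_out([
  [[0.0013, -0.005, 0.03], 0.043, 0.25],
  [[0.0013, -0.005, 0.06], 0.043, 0.25],
  [[0.0013, -0.005, 0.085], 0.043, 0.25],
  [[0.0013, -0.005, 0.096], 0.043, 0.25],
  [[0.0013, -0.005, 0.1005], 0.043, 0.25],
  [[0.0013, -0.005, 0.1005], 0.043, 0.25],
  [[0.0013, -0.005, 0.1005], 0.043, 0.25],
])

```text
t: 31.27
eef_pos: [0.4445, 0.3054, 0.081]
tool_rot: [2.338, 2.059, 0.033]
force: [0.5, -0.3, -0.1]
gripper_width: 0.0638
```

```bash
python3 -c "
from h import *
go(.4438,.3055,.0797,-7.2)
c=viewer.camera('wrist');cv2.imwrite('pics/w31.png',c['pixels'][:,:,::-1])
"
```

```text
shift [ 0.     -0.0008  0.0013] roll -0.0012 | t 31.27 pos [0.4445 0.3054 0.081 ] psi -7.27 tilt [ 1.88 -0.31] F [ 0.5 -0.3 -0.1] w 0.0638 j7 -0.36
```

View pics/w31.png

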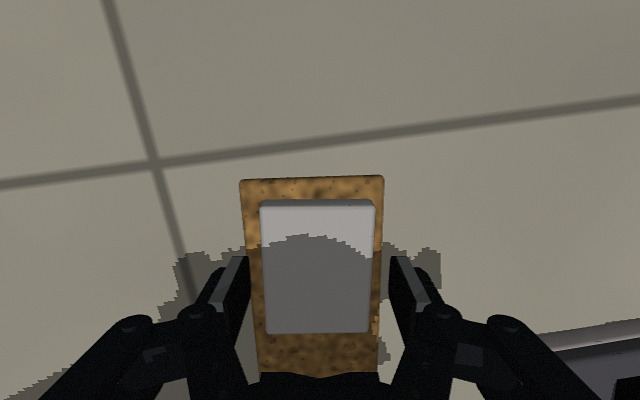

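carry_out([
  [[0, -0.001, 0.001], 0, 0.6],
  [[0, -0.001, 0.001], 0, 0.65],
  [[0, -0.001, 0.001], 0, 0.7],
  [[0, -0.001, 0.001], 0, 0.7],
  [[0, 0, -0.02], 0, 0.7],
  [[0, 0, -0.055], 0, 0.7],
  [[0, 0, -0.095], 0, 0.7],
  [[0, 0, -0.095], 0, 0.7],
])

```text
t: 31.98
eef_pos: [0.4448, 0.3078, 0.183]
tool_rot: [2.339, 2.059, 0.054]
force: [0.6, 0.4, -0.6]
gripper_width: 0.0475
```

```bash
python3 -c "
from h import *
c=viewer.camera('wrist');cv2.imwrite('pics/w32.png',c['pixels'][:,:,::-1])
go(.6240,-.167,.18,2.67)
"
```

```text
shift [-0.448   0.2388  0.0067] roll -0.1729 | t 32.03 pos [0.4433 0.3075 0.1804] psi -7.24 tilt [2.27 0.11] F [-0.1 -0.3 -0.7] w 0.0476 j7 -0.47
```

View pics/w32.png

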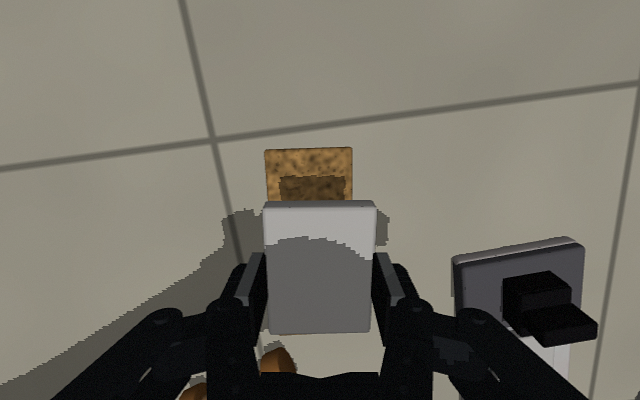

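carry_out([
  [[-0.03, 0.016, 0], -0.03, 0.7],
  [[-0.065, 0.035, 0], -0.06, 0.7],
  [[-0.1, 0.053, 0], -0.1, 0.7],
  [[-0.135, 0.072, 0.0], -0.15, 0.7],
  [[-0.17, 0.09, 0.0], -0.173, 0.7],
  [[-0.205, 0.11, 0.0], -0.173, 0.7],
  [[-0.24, 0.128, 0.0], -0.173, 0.7],
  [[-0.275, 0.147, 0.0], -0.173, 0.7],
])

```text
t: 32.7
eef_pos: [0.554, 0.0145, 0.1835]
tool_rot: [2.151, 2.254, 0.044]
force: [-0.1, 0.3, -0.5]
gripper_width: 0.0479
```

```bash
python3 -c "
from h import *
go(.6240,-.167,.16,2.67)
"
```

```text
shift [-0.1846  0.0605  0.0257] roll 0.0004 | t 32.70 pos [0.554  0.0145 0.1835] psi 2.69 tilt [2.18 0.14] F [-0.1  0.3 -0.5] w 0.0479 j7 0.29
```

carry_out([
  [[-0.035, 0.012, 0], 0, 0.7],
  [[-0.07, 0.024, 0], 0, 0.7],
  [[-0.105, 0.036, 0.0], 0, 0.7],
  [[-0.14, 0.048, 0.0], 0, 0.7],
  [[-0.17, 0.058, 0.01], 0, 0.7],
  [[-0.1845, 0.0605, 0.0255], 0, 0.7],
  [[-0.1845, 0.0605, 0.0255], 0, 0.7],
  [[-0.1845, 0.0605, 0.0255], 0, 0.7],
])

```text
t: 33.37
eef_pos: [0.6227, -0.1673, 0.1584]
tool_rot: [2.155, 2.254, 0.041]
force: [0.5, 1.4, -0.5]
gripper_width: 0.0478
```

```bash
python3 -c "
from h import *
go(.6233,-.1675,.0985,2.67)
"
```

```text
shift [-0.0004 -0.0015  0.0598] roll -0.0017 | t 33.37 pos [ 0.6227 -0.1673  0.1584] psi 2.57 tilt [1.97 0.2 ] F [ 0.5  1.4 -0.5] w 0.0478 j7 0.62
```

carry_out([
  [[0, -0.0015, 0.02], -0.002, 0.7],
  [[0, -0.0015, 0.045], -0.002, 0.7],
  [[0, -0.0015, 0.056], -0.002, 0.7],
  [[0, -0.0015, 0.06], -0.002, 0.7],
  [[0, -0.0015, 0.06], -0.002, 0.7],
  [[0, -0.0015, 0.06], -0.002, 0.7],
])

```text
t: 33.87
eef_pos: [0.6239, -0.1667, 0.0993]
tool_rot: [2.151, 2.257, 0.042]
force: [0.3, 0.8, -0.2]
gripper_width: 0.048
```

```bash
python3 -c "
from h import *
c=viewer.camera('wrist')
crop(c,200,140,440,350,3.3,'w33a.png')
go(.6233,-.1675,.0895,2.67)
"
```

```text
shift [-0.0005 -0.0011  0.0101] roll 0.0009 | t 33.92 pos [ 0.6241 -0.167   0.0997] psi 2.72 tilt [2.09 0.17] F [ 0.4 -0.2 -1.4] w 0.0474 j7 0.67
```

View pics/w33a.png

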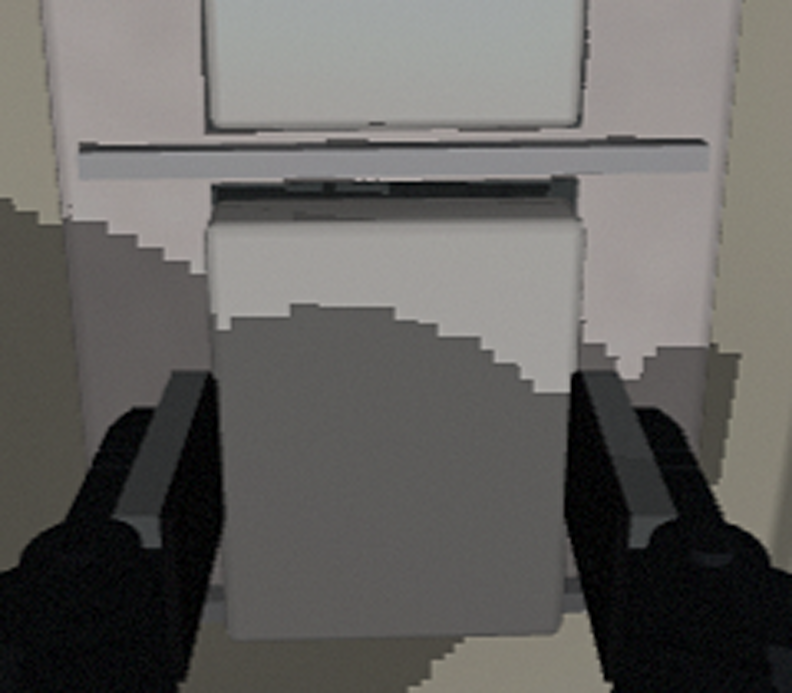

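carry_out([
  [[0, -0.0005, 0.005], 0, 0.7],
  [[0, -0.0005, 0.008], 0, 0.7],
  [[0, -0.0005, 0.0105], 0, 0.7],
  [[0, -0.0005, 0.0105], 0, 0.7],
  [[0, -0.0005, 0.0105], 0, 0.3],
  [[0, -0.0005, 0.0095], 0, 0.28],
  [[0, -0.0005, 0.006], 0, 0.25],
  [[0, -0.0005, -0.015], 0, 0.25],
])

```text
t: 34.58
eef_pos: [0.6212, -0.1662, 0.112]
tool_rot: [2.155, 2.26, 0.038]
force: [0.0, -0.1, 0.7]
gripper_width: 0.0644
```

```bash
python3 -c "
from h import *
c=viewer.camera('wrist');cv2.imwrite('pics/w34.png',c['pixels'][:,:,::-1])
c=viewer.camera('top');crop(c,230,160,400,220,4.7,'t34.png')
c=viewer.camera('scene');crop(c,260,160,420,320,4,'s34.png')
go(.5,-.15,.25,86)
"
```

```text
shift [ 0.0235 -0.1176 -0.1386] roll -1.4535 | t 34.73 pos [ 0.624  -0.1676  0.1161] psi 2.71 tilt [2.27 0.12] F [-0.1 -0.1 -0.8] w 0.0642 j7 0.66
```

View pics/w34.png

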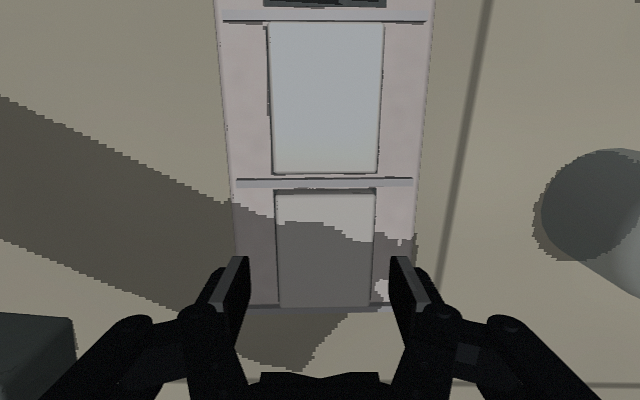

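View pics/t34.png

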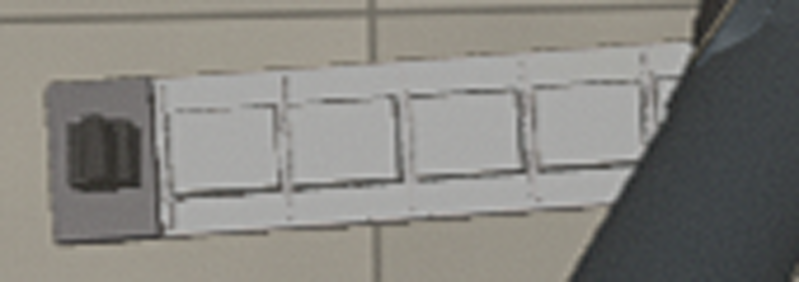

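View pics/s34.png

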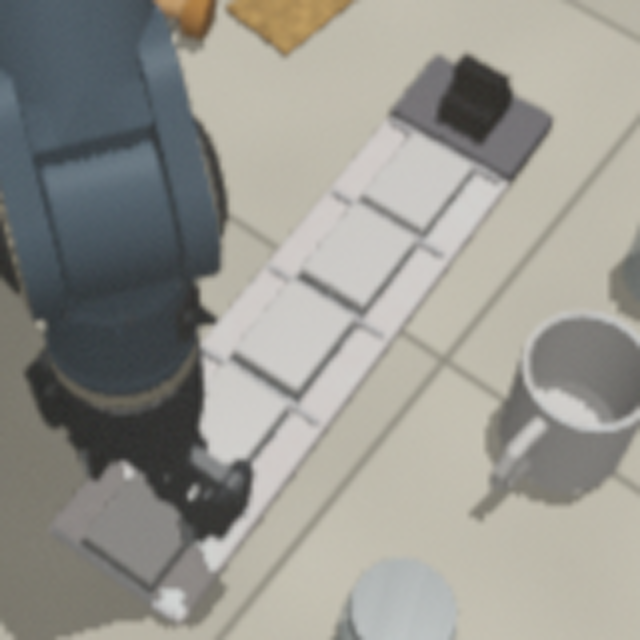

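```bash
python3 -c "
from h import *
go(.37,-.30,.23,-94.2)
"
```

```text
shift [-0.1202 -0.2552 -0.1241] roll 1.6915 | t 34.73 pos [ 0.624  -0.1676  0.1161] psi 2.71 tilt [2.27 0.12] F [-0.1 -0.1 -0.8] w 0.0642 j7 0.66
```

carry_out([
  [[0, 0, -0.04], 0, 0.4],
  [[0, 0, -0.08], 0.1, 0.5],
  [[-0.01, -0.02, -0.12], 0.22, 0.58],
  [[-0.025, -0.05, -0.13], 0.34, 0.58],
  [[-0.04, -0.085, -0.13], 0.46, 0.58],
  [[-0.055, -0.12, -0.13], 0.58, 0.58],
  [[-0.075, -0.15, -0.13], 0.7, 0.58],
  [[-0.09, -0.18, -0.13], 0.82, 0.58],
])

```text
t: 35.4
eef_pos: [0.4414, -0.2672, 0.2386]
tool_rot: [2.886, 1.206, 0.059]
force: [0.5, -0.1, 0.5]
gripper_width: 0.036
```

```bash
python3 -c "
from h import *
go(.37,-.30,.23,-94.2)
"
```

```text
shift [-0.0738 -0.028   0.0057] roll 0.8651 | t 35.40 pos [ 0.4414 -0.2672  0.2386] psi -44.66 tilt [2.29 0.12] F [ 0.5 -0.1  0.5] w 0.0360 j7 0.11
```

carry_out([
  [[-0.03, -0.01, 0], 0.12, 0.58],
  [[-0.06, -0.02, 0], 0.24, 0.58],
  [[-0.074, -0.028, 0.005], 0.36, 0.58],
  [[-0.074, -0.028, 0.005], 0.48, 0.58],
  [[-0.074, -0.028, 0.005], 0.6, 0.58],
  [[-0.074, -0.028, 0.005], 0.72, 0.58],
  [[-0.074, -0.028, 0.005], 0.84, 0.58],
  [[-0.074, -0.028, 0.005], 0.865, 0.58],
])

```text
t: 36.07
eef_pos: [0.3697, -0.2999, 0.2302]
tool_rot: [-3.136, 0.12, -0.061]
force: [0.2, 0.8, -0.3]
gripper_width: 0.0359
```

```bash
python3 -c "
from h import *
c=viewer.camera('wrist');cv2.imwrite('pics/w35.png',c['pixels'][:,:,::-1])
c=viewer.camera('top');crop(c,355,225,455,300,7,'t35.png')
go(.3664,-.30,.2,-94.2)
"
```

```text
shift [-0.0045  0.0004  0.0302] roll 0.0023 | t 36.17 pos [ 0.3697 -0.2999  0.2303] psi -94.07 tilt [2.23 0.11] F [-0.3  0.4  0.5] w 0.0360 j7 -0.47
```

View pics/w35.png

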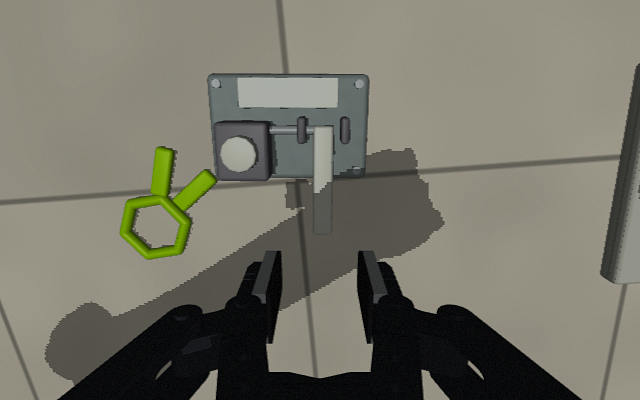

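View pics/t35.png

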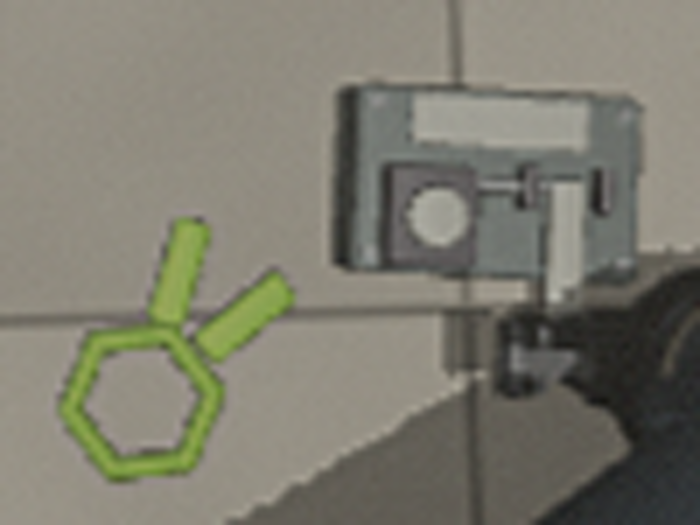

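```bash
python3 -c "
from h import *
c=viewer.camera('wrist')
s=monitor.get_state();Rc=R.from_rotvec(s['tool_rot']).as_matrix()
for q in [(314,233.5),(331,233.5),(314,127),(333,127)]:
  p=pix2w(c,*q,.068);print(p.round(4),(Rc.T@(p-s['eef_pos'])).round(4))
go(.3664,-.30,.2,-94.2)
"
```

```text
[ 0.3534 -0.2936  0.068 ] [-0.0231 -0.0044  0.1617]
[ 0.3525 -0.3063  0.068 ] [-0.0231  0.0084  0.1616]
[ 0.4317 -0.2995  0.068 ] [ 0.0553 -0.0041  0.1647]
[ 0.4308 -0.3125  0.068 ] [0.0553 0.009  0.1647]
shift [-0.0045  0.0004  0.0303] roll 0.0028 | t 36.22 pos [ 0.3698 -0.3     0.2304] psi -94.04 tilt [2.25 0.12] F [-0.2  0.7  0.1] w 0.0358 j7 -0.47
```

```bash
python3 -c "
from h import *
go(.3643,-.3012,.118,-94.2)
"
```

```text
shift [-0.0097  0.0022  0.1121] roll 0.0028 | t 36.22 pos [ 0.3698 -0.3     0.2304] psi -94.04 tilt [2.25 0.12] F [-0.2  0.7  0.1] w 0.0358 j7 -0.47
```

carry_out([
  [[-0.0097, 0.0022, 0.03], 0.003, 0.58],
  [[-0.0097, 0.0022, 0.06], 0.003, 0.58],
  [[-0.0097, 0.0022, 0.09], 0.003, 0.58],
  [[-0.0097, 0.0022, 0.107], 0.003, 0.58],
  [[-0.0097, 0.0022, 0.112], 0.003, 0.58],
  [[-0.0097, 0.0022, 0.112], 0.003, 0.58],
  [[-0.0097, 0.0022, 0.112], 0.003, 0.58],
])

```text
t: 36.8
eef_pos: [0.3645, -0.3018, 0.1188]
tool_rot: [-3.136, 0.115, -0.063]
force: [0.7, -0.5, 0.9]
gripper_width: 0.0361
```

```bash
python3 -c "
from h import *
go(.3643,-.3012,.118,-94.2)
c=viewer.camera('wrist');cv2.imwrite('pics/w36.png',c['pixels'][:,:,::-1])
go(.3643,-.3012,.118,-94.2)
"
```

```text
shift [-0.0003 -0.0006  0.0008] roll 0.0001 | t 36.80 pos [ 0.3645 -0.3018  0.1188] psi -94.19 tilt [2.3  0.08] F [ 0.7 -0.5  0.9] w 0.0361 j7 -0.25
shift [-0.0006 -0.0007  0.0012] roll 0.0001 | t 36.85 pos [ 0.3648 -0.302   0.1192] psi -94.19 tilt [2.35 0.05] F [-0.5 -0.6  0.5] w 0.0358 j7 -0.25
```

View pics/w36.png

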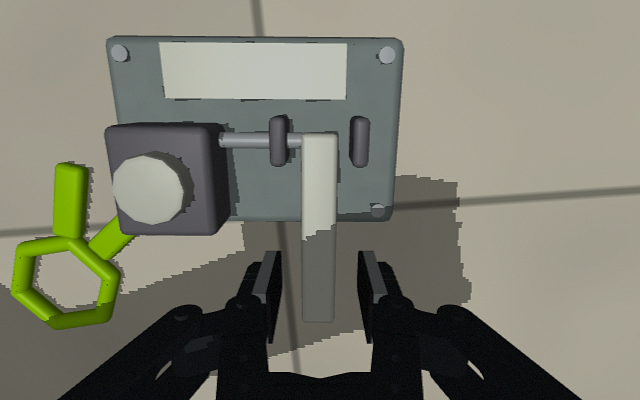

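carry_out([
  [[0, -0.0007, 0], 0, 0.9],
  [[0, -0.0007, 0], 0, 1],
  [[0, -0.0007, 0], 0, 1],
  [[0.001, -0.0007, -0.01], 0, 1],
  [[0.0036, -0.0007, -0.019], 0, 1],
  [[0.0073, -0.0007, -0.028], 0, 1],
  [[0.0126, -0.0007, -0.036], 0, 1],
  [[0.019, -0.0007, -0.043], 0, 1],
])

```text
t: 37.52
eef_pos: [0.3818, -0.3026, 0.1634]
tool_rot: [-3.137, 0.115, -0.063]
force: [1.7, -3.6, -13.1]
gripper_width: 0.0127
```

```bash
python3 -c "
from h import *
go(.3643,-.3012,.118,-94.2)
c=viewer.camera('wrist');cv2.imwrite('pics/w37.png',c['pixels'][:,:,::-1])
"
```

```text
shift [-0.0194  0.      0.0446] roll 0.0002 | t 37.52 pos [ 0.3818 -0.3026  0.1634] psi -94.19 tilt [2.29 0.01] F [  1.7  -3.6 -13.1] w 0.0127 j7 -0.36
```

View pics/w37.png

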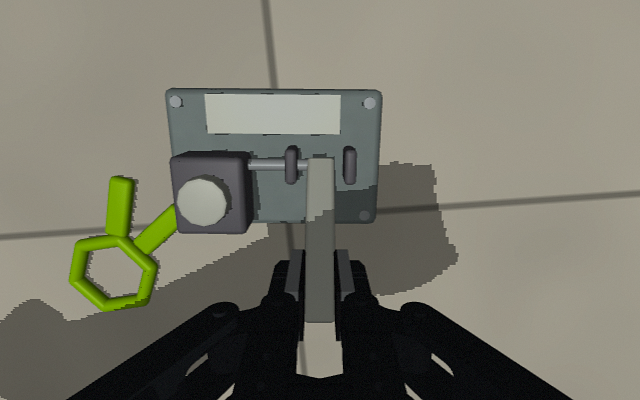

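carry_out([
  [[0.007, 0, -0.0053], 0, 1],
  [[0.015, 0, -0.0104], 0, 1],
  [[0.024, 0, -0.0143], 0, 1],
  [[0.033, 0, -0.0167], 0, 1],
  [[0.043, 0, -0.0176], 0, 1],
  [[0.0525, 0, -0.0172], 0, 1],
  [[0.057, 0, -0.0166], 0, 1],
  [[0.057, 0, -0.0166], 0, 1],
])

```text
t: 38.23
eef_pos: [0.4376, -0.3072, 0.1836]
tool_rot: [-3.135, 0.111, -0.056]
force: [-7.9, 0.1, 2.7]
gripper_width: 0.011
```

```bash
python3 -c "
from h import *
go(.4375,-.3065,.1815,-94.2)
c=viewer.camera('wrist');cv2.imwrite('pics/w38.png',c['pixels'][:,:,::-1])
c=viewer.camera('scene');crop(c,140,180,300,300,5,'s38.png')
go(.4375,-.3065,.1815,-94.2)
"
```

```text
shift [-0.0002 -0.0006  0.0021] roll 0.0024 | t 38.23 pos [ 0.4376 -0.3072  0.1836] psi -94.06 tilt [2.05 0.14] F [-7.9  0.1  2.7] w 0.0110 j7 -0.45
shift [ 0.0004 -0.0007  0.0021] roll 0.0012 | t 38.33 pos [ 0.437  -0.3071  0.1836] psi -94.13 tilt [2.06 0.16] F [-8.1  0.3  2.4] w 0.0113 j7 -0.45
```

View pics/w38.png

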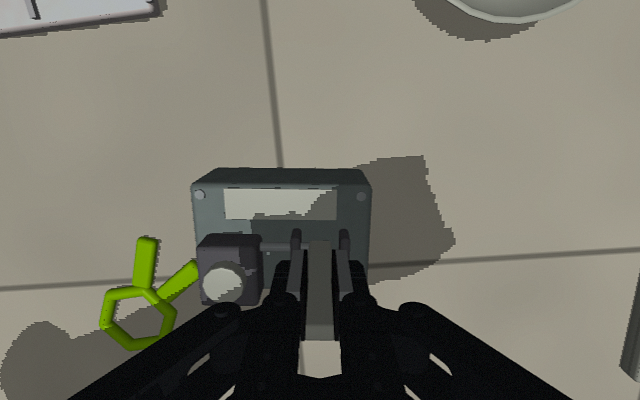

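View pics/s38.png

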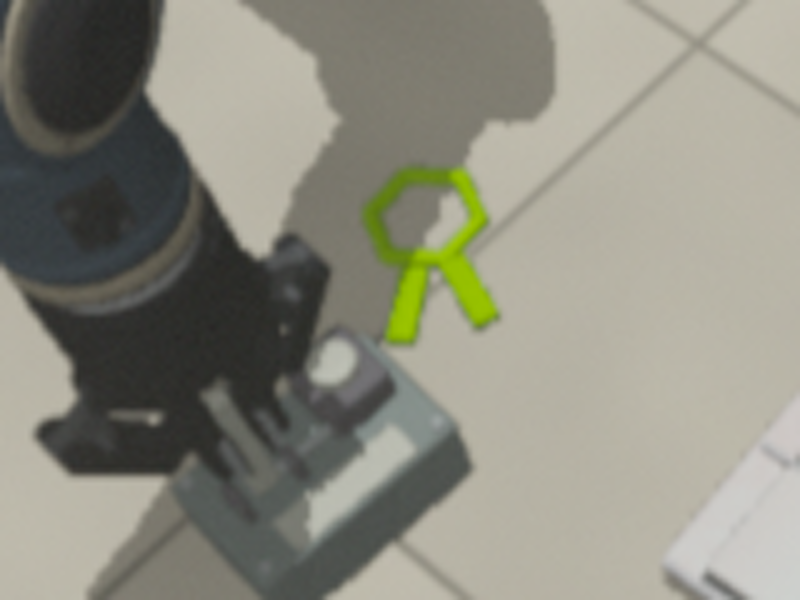

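```bash
python3 -c "
from h import *
c=viewer.camera('wrist'); s=c2=viewer.camera('scene')
u=np.array([.9973,-.0732,0]);h=np.array([.4302,-.3055,.064])
for a in np.arange(.4,1.81,.2):
  for L in (.077,):
    e=h+L*(-np.cos(a)*u+np.array([0,0,np.sin(a)])); n=(np.sin(a)*u+np.array([0,0,np.cos(a)]))*.004
    pp=w2pix(c2,e); print(a.round(2),w2pix(c,e).round(1),w2pix(c,e-n).round(1),w2pix(c,e+n).round(1),((pp+.5-[140,180])*5).round(0))
print(w2pix(c,h))
"
```

```text
0.4 [318.9 374.5] [318.9 371.9] [318.9 377.3] [156. 358.]
0.6 [318.8 382.8] [318.8 381.3] [318.7 384.4] [156. 354.]
0.8 [318.6 385.7] [318.7 385.8] [318.6 385.7] [161. 355.]
1.0 [318.5 381.7] [318.6 383.8] [318.5 379.6] [171. 361.]
1.2 [318.5 369.4] [318.5 373.7] [318.5 364.9] [185. 373.]
1.4 [318.4 347.9] [318.4 354.5] [318.4 341. ] [202. 389.]
1.6 [318.4 317.8] [318.4 326.5] [318.5 308.9] [223. 410.]
1.8 [318.5 281.3] [318.5 291.3] [318.5 271.2] [246. 434.]
[319.31297944 244.0824698 ]
```

carry_out([
  [[0.006, 0, 0.001], 0, 1],
  [[0.012, 0, 0.002], 0, 1],
  [[0.016, 0, 0.002], 0, 1],
  [[0.016, 0, 0.002], 0, 1],
])

```text
t: 38.77
eef_pos: [0.4553, -0.3083, 0.1831]
tool_rot: [-3.135, 0.11, -0.061]
force: [0.4, -0.6, 0.5]
gripper_width: 0.0001
```

```bash
python3 -c "
from h import *
go(.4375,-.3065,.1815,-94.2)
c=viewer.camera('wrist');crop(c,170,150,410,390,2.4,'w39.png')
c=viewer.camera('scene');crop(c,140,180,300,300,5,'s39.png')
"
```

```text
shift [-0.018  -0.0005  0.0009] roll 0.0032 | t 38.77 pos [ 0.4553 -0.3083  0.1831] psi -94.02 tilt [2.23 0.13] F [ 0.4 -0.6  0.5] w 0.0001 j7 -0.46
```

View pics/w39.png

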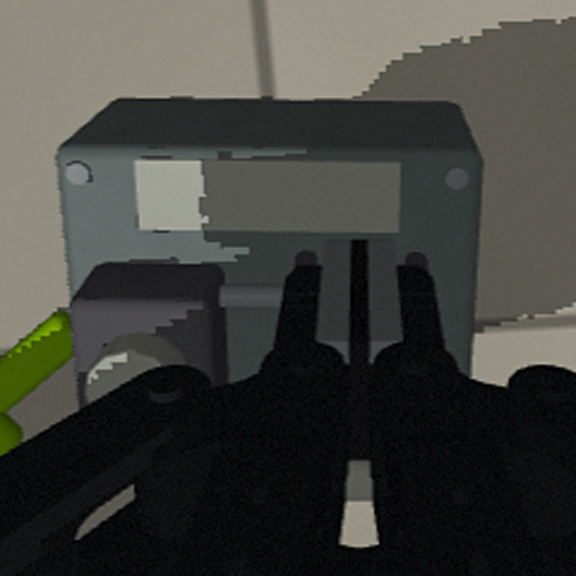

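View pics/s39.png

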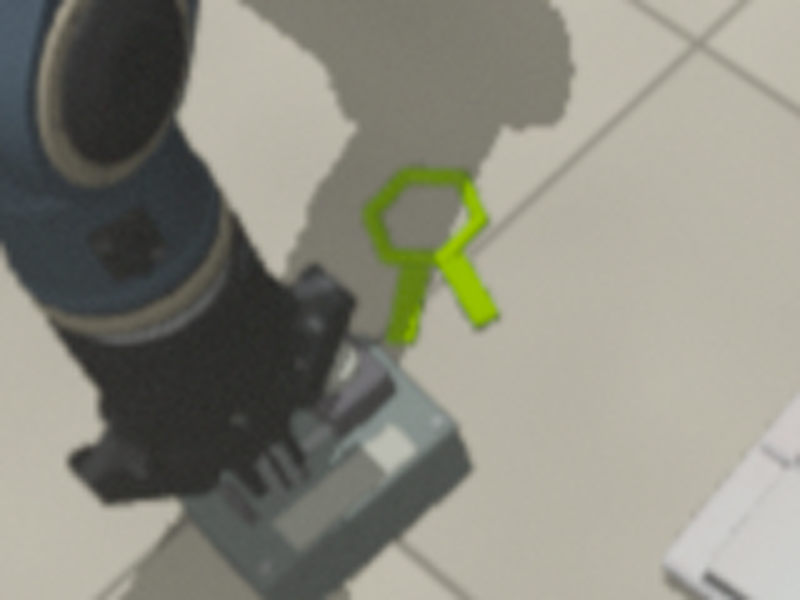

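carry_out([
  [[0, 0, -0.03], 0, 1],
  [[-0.03, 0, -0.05], 0, 0.8],
  [[-0.06, 0, -0.05], 0, 0.6],
  [[-0.088, 0.0, -0.04], 0, 0.58],
  [[-0.088, 0.0, -0.03], 0, 0.58],
  [[-0.088, 0.0, -0.03], 0, 0.58],
  [[-0.088, 0.0, -0.03], 0, 0.58],
])

```text
t: 39.45
eef_pos: [0.3657, -0.302, 0.2096]
tool_rot: [-3.135, 0.111, -0.059]
force: [0.8, -0.7, 0.4]
gripper_width: 0.0364
```

```bash
python3 -c "
from h import *
go(.3643,-.3010,.109,-94.2)
c=viewer.camera('wrist');cv2.imwrite('pics/w40.png',c['pixels'][:,:,::-1])
"
```

```text
shift [-0.0053 -0.0003  0.1005] roll 0.0026 | t 39.45 pos [ 0.3657 -0.302   0.2096] psi -94.05 tilt [2.17 0.17] F [ 0.8 -0.7  0.4] w 0.0364 j7 -0.43
```

View pics/w40.png

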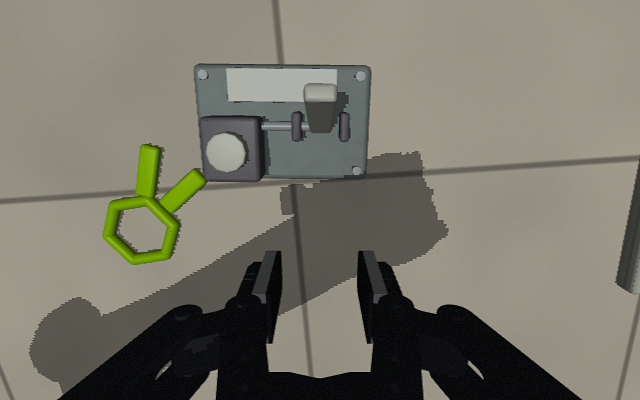

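carry_out([
  [[0, 0, -0.03], 0, 0.58],
  [[0, 0.01, -0.06], -0.1, 0.58],
  [[0, 0.02, -0.09], -0.2, 0.58],
  [[0, 0.02, -0.1], -0.2, 0.58],
  [[0, 0.02, -0.1], -0.2, 0.58],
  [[0, 0.02, -0.1], -0.2, 0.58],
])

```text
t: 40.0
eef_pos: [0.362, -0.3224, 0.3102]
tool_rot: [3.133, 0.206, 0.062]
force: [-0.2, 0.1, -1.0]
gripper_width: 0.0364
```

```bash
python3 -c "
from h import *
go(.3643,-.3010,.109,-94.2)
c=viewer.camera('scene');crop(c,140,180,300,300,5,'s41.png');cv2.imwrite('pics/s41f.png',c['pixels'][:,:,::-1])
c=viewer.camera('top');cv2.imwrite('pics/t41.png',c['pixels'][:,:,::-1]);crop(c,230,160,400,220,4.7,'t41a.png')
"
```

```text
shift [-0.0029 -0.0216  0.2011] roll 0.2044 | t 40.00 pos [ 0.362  -0.3224  0.3102] psi -82.50 tilt [2.27 0.09] F [-0.2  0.1 -1. ] w 0.0364 j7 -0.43
```

View pics/s41.png

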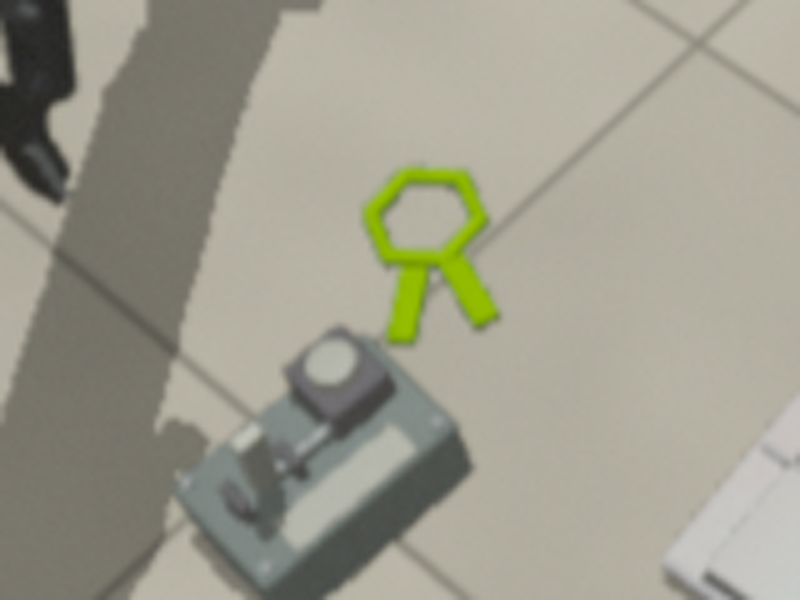

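View pics/t41.png

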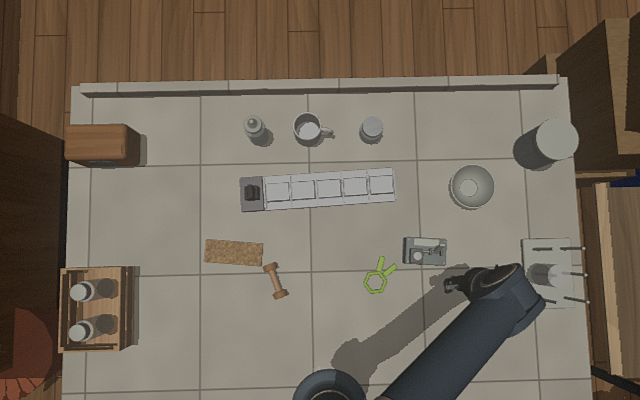

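View pics/t41a.png

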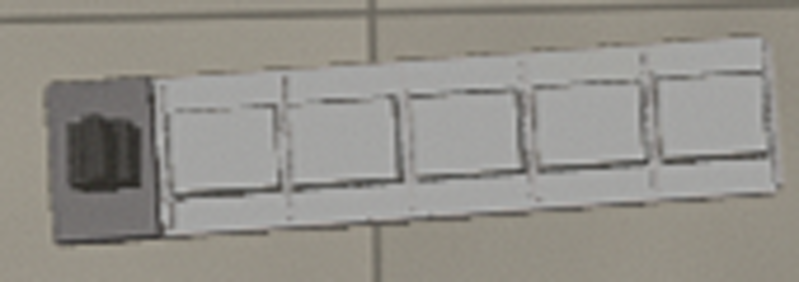

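View pics/s41f.png

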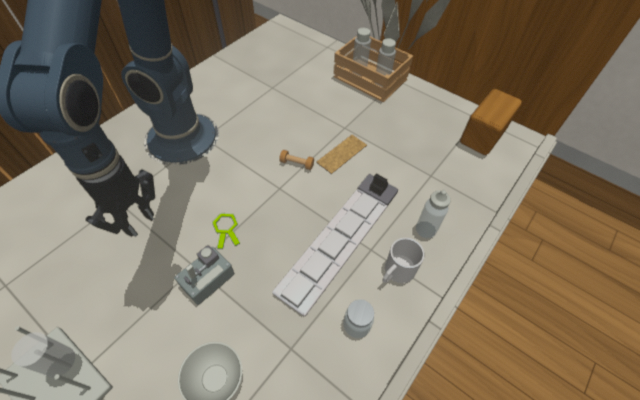

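```bash
python3 -c "
from h import *
a=cv2.imread('pics/s0.png')
c=viewer.camera('scene')
crop(c,175,240,240,300,8,'s42.png')
b=cv2.imread('pics/scene0.png');cv2.imwrite('pics/s42b.png',cv2.resize(b[240:300,175:240],None,fx=8,fy=8))
crop(c,350,160,410,210,10,'s43.png')
"
```

```text
[ WARN:0@0.027] global loadsave.cpp:275 findDecoder imread_('pics/s0.png'): can't open/read file: check file path/integrity
```

View pics/s42.png

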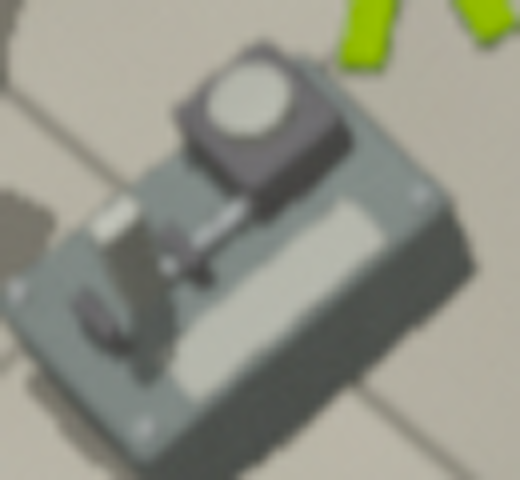

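View pics/s42b.png

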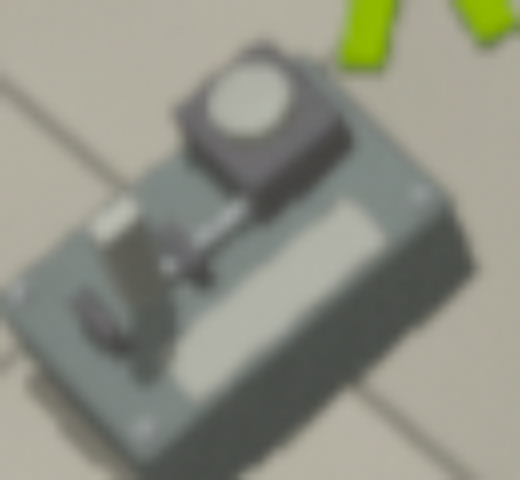

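View pics/s43.png

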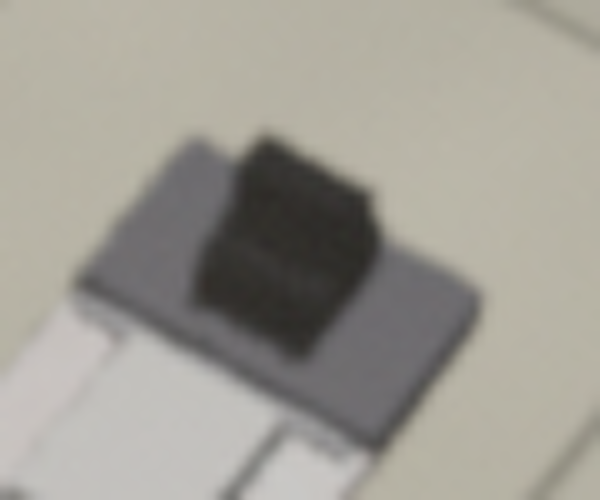

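The lever sits exactly where it did at the start (top at crop pixel 115,220 in both pictures). The knob's base lies on the deck with no gap, and all five tiles are in their bays. I'm handing in the job.

```bash
python3 -c "
from station import job
print(job.finish_job())"
```

```text
the job is handed in; nothing more can be done
None
```

I handed the job in at about 40 s, and my last camera checks showed every part of it done.

- **Power off:** I pressed the test button, and the camera showed the lever dropped.
- **Knob:** I pushed it onto the shaft. By the tool height, its underside ended about 22 mm above the shelf, which is the deck's height, with 16.6 N pressing down. The final picture shows no gap at the deck.
- **Tiles:** There were five, and I laid one in each bay. In the final top view all of them lie flat and square, and the trivet is empty.
- **Lever back up:** I did this last. The lift was not clean: the lever slid in the grip near the top, and the gripper closed empty. It still went over to the raised side; pictures taken after I moved away show it in the same place as at the start.

The other things on the shelf look unmoved in the final top and scene pictures. I saw no sign of the knob being knocked. The lever sliding may have been the momentary grip slackening, but I can't tell for sure.

The wrist and top cameras disagreed by about 2–3 mm throughout. The tool also drifted to a tilt of about 2°, which I allowed for in each move.

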